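# Load the mahjong-chip shaker, snap its lid on and start it with the key

### The arm

A 6-joint arm with a two-finger parallel gripper is mounted at the origin on the work surface. World frame = base frame: x ahead of the robot, y to its left, z up, the work surface at z = 0. Lengths are in m, angles in rad, forces in N, time in s.
With the tool pointing down it reaches from about 0.35 to 0.975 m from the base axis. Payload 7.1 kg.
Tool frame: the origin (TCP) lies where the fingers leave the gripper's body, on its centre line; the fingertips stand 80 mm ahead of it and the grasp point (between the pads) lies 61 mm ahead of it; z points along the fingers, y is the line along which they close (so a half turn about z gives the same grasp; the last joint's range is limited). The gripper opens to 88 mm and grips with 3 to 60 N. Pads are 20 mm wide; open, the fingers measure 115 mm over their backs; the gripper's body (75 mm by 178 mm) begins 61 mm behind the grasp point.
Start: joints at [-1.286, 0.423, 1.63, -0, 1.089, -0.019], TCP at [0.187, -0.596, 0.303] pointing down, gripper open.
Joint ranges: [-3, 3], [-0.9, 2.11], [0.09, 2.58], [-1.31, 4.45], [0.11, 2.69], [-2.54, 2.54]. Speed limits (rad/s): [2.39, 2.39, 3.01, 3.14, 3.14, 3.14].

### API

Orientations are given as a 3x3 rotation matrix whose columns are the frame's x, y, z axes.
In Python, from station import bot gives the robot as it stands. The module is installed in compiled form; this text tells all that it offers.
- The arm moves only by the tool drive_tool, never from a script. Its argument "motion" is a list of rows, each a list of 7 numbers: the closure, from 0 (fully open) to 1 (shut), then the shift along the tool's x, y, z each as a share of 0.25 m, from -1 to 1, then the turn, a rotation vector about the tool's x, y, z each as a share of 120 degrees, from -1 to 1. A call has 1 to 10 rows; each row is the pose to reach, as a shift and turn from the pose commanded when the call began, along the tool's axes at that moment; what a row does not reach only later rows make up. A row lasts 1/8 s, in which the tool goes at most 62.5 mm and 10.7 degrees, less where a joint would pass 70% of its speed; a pose out of reach is approached as far as the arm can. A call with a number of a shift or a turn outside -1 to 1 is refused whole. A call with a gripper value outside its range is refused whole. The fingers move at their own pace and stop on an object; the grip force is fixed at half the most. Time passes only in rows, so rows that repeat a pose let the fingers close. It gives the time, the measured TCP pose, the force, the opening and the grip force at its end, in the units of the state.
- bot.get_obs(): the state, without advancing time (a new reading comes with each control period).
- bot.grab_frame(name): name is "scene" or "side" or "wrist"; returns a dict with "img" (400x640x3 uint8, red, green, blue), "camera_matrix" (3x3 intrinsics, pixels), "distortion" ([k1, k2, p1, p2, k3] as OpenCV has them; the pictures are not rectified), "cam_to_world" (4x4, takes a point from camera to world coordinates). Camera axes: x right, y down, z forward; pixel columns grow to the right and rows downward; lengths in m; the calibration is good to about 2 mm. A picture is of the moment at which its call begins. There is no depth.
- bot.close_job(): hands the job in; it is judged then, once.
The state is a dict: "time": time; "joint_pos": joint angles; "qvel": joint speeds; "joint_efforts": joint torques, N m; "tool_pos": TCP position; "ee_rot": TCP orientation; "force": force on the tool from outside, world axes, zero at the start; "wrist_torque": the same for the moment, N m; "gripper_width": finger opening in m; "finger_force": force on a finger pad.
Only numpy, scipy, OpenCV 4.12 (cv2) and the standard library are available. Lean on these libraries where they do the work, as an engineer would, in place of code of your own. Each camera call takes 0.05 s, during which the arm holds its last target. There are 200 camera calls.

### The job

Get the chip shaker running: take the wooden wind disc out of its tub and set it flat, handle up, on the round cork coaster, lay every sleeve of blue chips inside the tub, and press the lid on square until both end clips have snapped over its edge. Only then turn the key clockwise against its spring to the stop, keep it there for half a second and let go so that it springs back. Leave the tea cup, the stack of loose chips and the chrome bar where they are.

Things in the scene. Friction and masses are not known exactly. Their poses are not given: they have to be found in the camera images.
- tub: Shaker: fixed grey base plate 230 x 168 x 15 mm with an open white tub on it. Origin on the table under the tub's centre, x along its long side. Inside 176 (x) x 140 mm; floor 19, rim 69 mm above the table; walls 4 mm. At the middle of each short end (x = +-103 mm) stands a sprung clip, 44 mm wide, top 104 mm above the table; noses reach in to x = +-93 mm, undersides 75.5 mm above the table.
- clip_a (a joint): Sprung clip at the tub's +x end: 0 = upright (at rest, or snapped over the lid), grows outward to 0.35 rad. The lid's edge, pressed down on its sloped top, pushes it out about 0.1 rad; then it springs back over the edge. Pressing the lid past both clips takes about 6 to 12 N down at its middle.
- clip_b (a joint): The same clip at the tub's -x end.
- lid: White lid: plate 196 (x) x 156 x 5 mm; below it an 8 mm deep tapered rim that enters the tub with 3 mm play at its root, 6 mm at its foot; on top a grip rib along x, 90 x 14 mm, its top 32 mm above the origin. Origin: centre of the plate's underside. Lies right way up (origin at 8 mm). Fully on, its origin is 69 mm above the table over the tub's origin; unsnapped it sits 8 mm or more higher. Fits either way round. 150 g.
- lid_top (a point): Top centre of the lid's grip rib, 32 mm above the lid's origin.
- sleeve0: A sleeve of chips: a row of round blue chips held in a square sleeve with white end caps, 72 (x) x 30 x 30 mm over all, flat-sided like a box (it does not roll), 80 g, lying on the table; origin at its centre, x along its length. Two to four sleeves are present, all alike; an absent one reads None. Up to four fit lying side by side in the tub, two by two along its length.
- sleeve1: A sleeve of chips: a row of round blue chips held in a square sleeve with white end caps, 72 (x) x 30 x 30 mm over all, flat-sided like a box (it does not roll), 80 g, lying on the table; origin at its centre, x along its length. Two to four sleeves are present, all alike; an absent one reads None. Up to four fit lying side by side in the tub, two by two along its length.
- sleeve2: A sleeve of chips: a row of round blue chips held in a square sleeve with white end caps, 72 (x) x 30 x 30 mm over all, flat-sided like a box (it does not roll), 80 g, lying on the table; origin at its centre, x along its length. Two to four sleeves are present, all alike; an absent one reads None. Up to four fit lying side by side in the tub, two by two along its length.
- sleeve3: A sleeve of chips: a row of round blue chips held in a square sleeve with white end caps, 72 (x) x 30 x 30 mm over all, flat-sided like a box (it does not roll), 80 g, lying on the table; origin at its centre, x along its length. Two to four sleeves are present, all alike; an absent one reads None. Up to four fit lying side by side in the tub, two by two along its length.
- disc: Wooden wind indicator disc, 64 mm across and 16 mm thick, with a grip ridge on top along its x: 46 mm long, 10 mm wide, its top 46 mm above the origin. Origin in the centre of the underside. Starts lying ridge up on the tub's floor. 70 g.
- coaster: Round cork coaster, 110 mm across, 5 mm thick, fixed; origin in the centre of its underside.
- key (a joint): The key's turn in rad: 0 at rest, grows clockwise seen from above, stop at 1.25; a light spring (0.02 N m at rest, 0.08 N m at the stop) returns it to 0 when let go. It counts as turned to start above 0.95.
- key_grip (a point): Middle of the key's black upright bow: 42 mm long (this point's x; it turns with the key), 9 mm thick (y), 30 mm high. The point is on the vertical turning axis, 14 mm below the bow's top, 60 mm above the table. The key stands on a fixed grey switch box 90 x 90 x 38 mm.
- cup: White ceramic tea cup upside down on the table, 72 mm across at the rim (below), 58 mm high; origin under its centre. To be left alone.
- chips: Stack of loose-looking round blue chips without a sleeve, one piece, 40 mm across, 48 mm high; origin under its centre. Not to be loaded; to be left alone.
- bar: Chrome tile pusher bar, 220 mm (y) x 18 x 14 mm, lying flat; origin under its centre. To be left alone.
Things that resemble listed ones, but are neither listed nor needed, are in the scene too. What is shaped like the sleeve2 but red is not meant.

How it is judged:
By the outcome, as a careful person would: the job done as asked, in the order asked, and still so for the second after the job is handed in, with the robot touching nothing.
Of sleeve0, sleeve1, sleeve2, sleeve3 only 2 to 4 are there at a start; the rules pass over those that are not, and their reading is None.
At some moment in a run one of sleeve0, sleeve1, sleeve2, sleeve3, disc may be knocked a few centimetres aside while the robot is not near it.
Once in a run the grip may slacken for a moment while it holds something.
It also fails if it takes over 210 s, if anything falls off the work surface, if the arm or the gripper's body presses on something with over 40 N, if the wrist force passes 120 N, or if a joint passes its speed limit or range.

## Working session

There is one attempt and no reset: what is moved stays moved. The work goes in short steps, Python scripts to look and compute and a tool call to move; the robot and the scene stay as the last step left them, time stands still between calls to the robot, and variables do not carry over. Pictures are saved under pics/ and viewed, at most 18 in all, crops included, and the job is handed in when it is done.

Besides the shell and the picture viewer there is one more tool, called after ">>>" as name([rows], argument=value, ...), one row to a line, values as JSON. drive_tool: Moves the arm, as the interface text tells. Its arguments: {"type":"object","properties":{"motion":{"type":"array"}},"required":["motion"]}

```bash
mkdir -p pics
cat > h.py <<'E'
import numpy as np, cv2, pickle
from station import bot
def grab(n):
    f=bot.grab_frame(n); return f
def save(f,p,box=None,s=1):
    im=f["img"][:,:,::-1]
    if box: im=im[box[1]:box[3],box[0]:box[2]]
    if s!=1: im=cv2.resize(im,None,fx=s,fy=s,interpolation=cv2.INTER_CUBIC)
    cv2.imwrite("pics/"+p,im)
def ray(f,px,z):
    px=np.array(px,float).reshape(-1,1,2)
    u=cv2.undistortPoints(px,f["camera_matrix"],np.array(f["distortion"]))[:,0]
    T=np.array(f["cam_to_world"]); d=np.c_[u,np.ones(len(u))]@T[:3,:3].T; o=T[:3,3]
    return o+d*((z-o[2])/d[:,2])[:,None]
def proj(f,P):
    T=np.linalg.inv(np.array(f["cam_to_world"])); r,_=cv2.Rodrigues(T[:3,:3])
    return cv2.projectPoints(np.array(P,float).reshape(-1,1,3),r,T[:3,3],f["camera_matrix"],np.array(f["distortion"]))[0][:,0]
E
python3 - <<'E'
from h import *
for n in ["scene","side","wrist"]:
    f=grab(n); pickle.dump(f,open(n+"0.pkl","wb")); save(f,n+"0.png")
    print(n,np.round(f["cam_to_world"],3).tolist(),np.round(f["camera_matrix"],1).tolist())
print(bot.get_obs())
E
```

```text
scene [[0.036, 0.78, -0.624, 1.437], [0.999, -0.038, 0.01, -0.102], [-0.015, -0.624, -0.781, 1.143], [0.0, 0.0, 0.0, 1.0]] [[515.8, 0.0, 329.1], [0.0, 515.8, 199.2], [0.0, 0.0, 1.0]]
side [[-0.991, -0.083, 0.105, 0.445], [-0.134, 0.576, -0.806, 0.809], [0.006, -0.813, -0.582, 0.717], [0.0, 0.0, 0.0, 1.0]] [[399.6, 0.0, 319.3], [0.0, 399.6, 197.2], [0.0, 0.0, 1.0]]
wrist [[0.299, -0.918, -0.261, 0.258], [-0.954, -0.288, -0.081, -0.573], [-0.001, 0.273, -0.962, 0.383], [0.0, 0.0, 0.0, 1.0]] [[303.4, 0.0, 319.1], [0.0, 303.4, 198.2], [0.0, 0.0, 1.0]]
{'time': 0.15, 'joint_pos': array([-1.28600226e+00,  4.23658321e-01,  1.63049156e+00, -1.14788463e-05,
        1.08859636e+00, -1.89928436e-02]), 'qvel': array([-0.0001294 , -0.00259271, -0.00298041,  0.00028015, -0.00120998,
       -0.00108668]), 'joint_efforts': array([ 3.88136141e-04, -5.44984496e+01, -2.73920864e+01,  6.44131098e-02,
        2.05361203e-02, -7.13207464e-05]), 'tool_pos': array([ 0.18689376, -0.59605651,  0.30209357]), 'ee_rot': array([[ 9.54208942e-01,  2.99140742e-01, -3.33872768e-04],
       [ 2.99140928e-01, -9.54208303e-01,  1.10426547e-03],
       [ 1.17466260e-05, -1.15357500e-03, -9.99999335e-01]]), 'force': array([-0.03304914, -0.14833734,  0.12539283]), 'wrist_torque': array([-0.02995576, -0.00121117, -0.03397139]), 'finger_force': 0.0, 'gripper_width': 0.08765487356969902}
```

View pics/scene0.png

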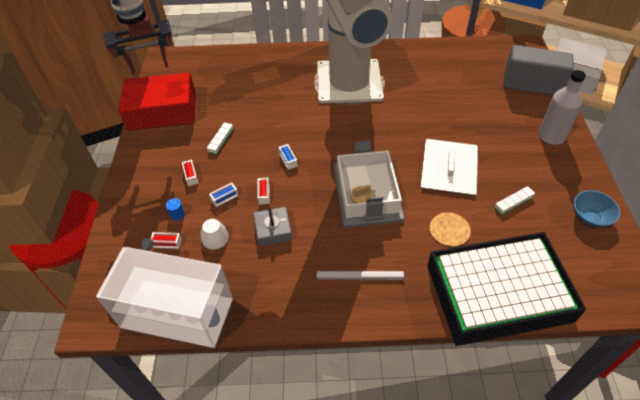

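View pics/side0.png

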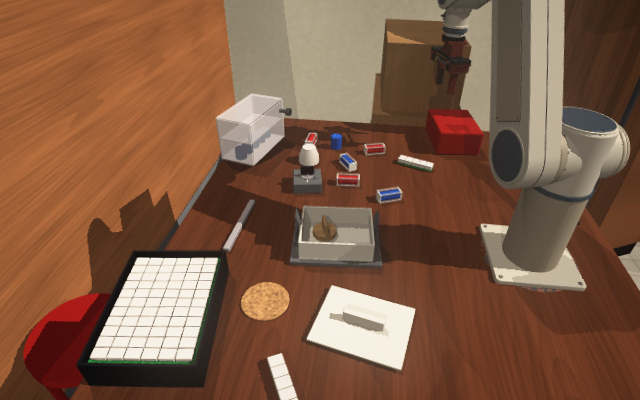

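The scene view shows two blue sleeves at (288,156) and (223,195). Three similar ones at (190,172), (264,190) and (165,240) are red, and the loose blue stack is at (175,209). The tub with the disc is at (369,187), the lid at (450,167), the coaster at (450,229) and the key box at (272,222). I'll confirm this in an enlarged crop.

Run:
```python
from h import *
f=pickle.load(open("scene0.pkl","rb")); save(f,"crop1.png",(140,125,500,265),2.2)
hsv=cv2.cvtColor(f["img"],cv2.COLOR_RGB2HSV)
def blobs(m,amin):
    n,l,s,c=cv2.connectedComponentsWithStats(m.astype(np.uint8)); 
    return [(l==i,c[i],s[i]) for i in range(1,n) if s[i,4]>amin]
h,s,v=[hsv[...,i].astype(int) for i in range(3)]
print("blue")
for m,c,st in blobs((h>100)&(h<130)&(s>120)&(v>60),30):
    r=cv2.minAreaRect(np.argwhere(m)[:,::-1].astype(np.float32)); print(c.round(1),st[2:],np.round(r[0]),np.round(r[1]),ray(f,c,0.03).round(3))
print("white")
for m,c,st in blobs((s<50)&(v>190),100): print(c.round(1),st.tolist(),ray(f,c,0.013).round(3))
print("cork")
for m,c,st in blobs((h>8)&(h<22)&(s>120)&(v>170),100): print(c.round(1),st.tolist(),ray(f,c,0.005).round(3))
```

```text
blue
[529.3   2.5] [ 39   9 185] [525.   4.] [ 8. 38.] [[-0.417  0.745  0.03 ]]
[287.3 153.3] [12 14 78] [287. 153.] [15.  5.] [[ 0.367 -0.206  0.03 ]]
[222.6 191.4] [20 12 75] [223. 191.] [ 3. 21.] [[ 0.505 -0.386  0.03 ]]
[225.4 197. ] [19 11 38] [225. 197.] [ 2. 20.] [[ 0.526 -0.376  0.03 ]]
[174.7 208.6] [ 18  22 288] [175. 209.] [22. 15.] [[ 0.56  -0.513  0.03 ]]
white
[225.5   6.8] [201, 2, 51, 11, 340] [[-0.483 -0.471  0.013]]
[183.1   9.2] [168, 5, 32, 10, 180] [[-0.478 -0.642  0.013]]
[583.2  52.2] [557, 38, 49, 31, 854] [[-0.105  0.86   0.013]]
[374.9  81. ] [370, 59, 13, 40, 375] [[0.022 0.088 0.013]]
[323.6  80.8] [318, 61, 12, 39, 404] [[ 0.012 -0.088  0.013]]
[219.3 136.2] [208, 123, 24, 27, 253] [[ 0.265 -0.422  0.013]]
[449.8 166.3] [421, 139, 57, 55, 2570] [[0.427 0.272 0.013]]
[392.7 188.9] [383, 162, 18, 40, 162] [[0.505 0.095 0.013]]
[357.7 176.2] [348, 166, 21, 22, 228] [[ 0.453 -0.001  0.013]]
[515.  198.2] [497, 187, 37, 24, 349] [[0.555 0.433 0.013]]
[211.1 225.7] [202, 219, 22, 14, 198] [[ 0.61  -0.41   0.013]]
[504.6 281.9] [440, 239, 134, 88, 7518] [[0.817 0.338 0.013]]
[161.4 285.3] [97, 247, 124, 83, 6409] [[ 0.789 -0.516  0.013]]
[382.  273.9] [361, 271, 43, 6, 213] [[0.781 0.037 0.013]]
cork
[456.7  19.9] [442, 5, 28, 32, 613] [[-0.347  0.444  0.005]]
[610.9  77. ] [598, 61, 26, 42, 457] [[0.03  0.914 0.005]]
[449.8 228.5] [429, 212, 42, 34, 1095] [[0.644 0.234 0.005]]
```

View pics/crop1.png

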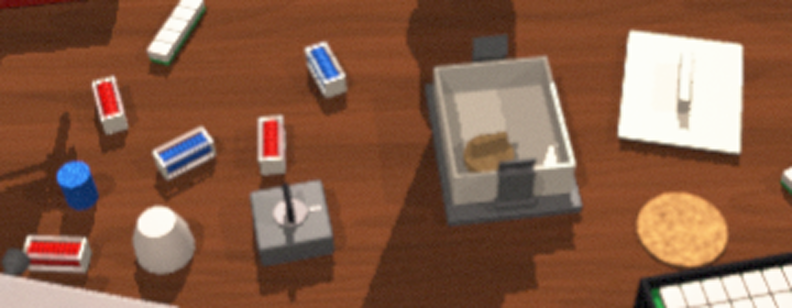

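The crop confirms it: the two blue sleeves are at (288,156) and (225,194), the three red ones are decoys, and the disc is in the tub at about (361,194). Next I move over the tub for a close view.

```bash
cat >> h.py <<'E'
def plan(p,yaw,cmd=None,tilt=None):
    """shares to go to TCP p, tool x at world yaw (deg), pointing down; from cmd=(p,yaw) or measured"""
    o=bot.get_obs(); p=np.array(p,float)
    from scipy.spatial.transform import Rotation as R
    D=lambda a:R.from_euler('z',a,degrees=True).as_matrix()@np.diag([1.,-1,-1])
    if cmd: p0,R0=np.array(cmd[0]),D(cmd[1])
    else: p0,R0=o["tool_pos"],o["ee_rot"]
    d=R0.T@(p-p0)/0.25; r=R.from_matrix(R0.T@D(yaw)).as_rotvec(degrees=True)/120
    print("share",d.round(3),r.round(3))
def st():
    o=bot.get_obs(); print("t",round(o["time"],2),"p",o["tool_pos"].round(4),"yaw",np.degrees(np.arctan2(o["ee_rot"][1,0],o["ee_rot"][0,0])).round(2),"z",o["ee_rot"][:,2].round(4),"F",o["force"].round(1),"w",round(o["gripper_width"],4),"ff",round(o["finger_force"],1),"j6",o["joint_pos"].round(2))
E
python3 - <<'E'
from h import *
plan((0.47,0.03,0.36),0); plan((0.33,-0.29,0.36),17.4)
f=pickle.load(open("scene0.pkl","rb"))
q=[(433,70),(547,57),(574,172),(450,205)]; q=[(a/2.2+140,b/2.2+125) for a,b in q]; print(ray(f,q,0.069).round(3))
E
```

```text
share [ 1.83  -2.051 -0.229] [-0.001  0.     0.145]
share [ 0.912 -0.997 -0.23 ] [-0.001 -0.     0.   ]
[[ 0.425 -0.061  0.069]
 [ 0.409  0.089  0.069]
 [ 0.601  0.101  0.069]
 [ 0.644 -0.051  0.069]]
```

>>> drive_tool([
  [0,0.9,-1,-0.2,0,0,0],
  [0,0.9,-1,-0.2,0,0,0],
  [0,0.9,-1,-0.2,0,0,0],
  [0,0.9,-1,-0.2,0,0,0],
  [0,0.9,-1,-0.2,0,0,0],
  [0,0.9,-1,-0.2,0,0,0],
  [0,0.9,-1,-0.2,0,0,0],
])

```text
time: 1.02
tool_pos: [0.3274, -0.2892, 0.353]
ee_rot: [[0.953, 0.302, 0.001], [0.302, -0.953, -0.0], [0.0, 0.001, -1.0]]
force: [-0.7, -0.8, 0.8]
gripper_width: 0.0878
finger_force: 0.0
```

>>> drive_tool([
  [0,1,-0.95,0,0,0,0.145],
  [0,1,-0.95,0,0,0,0.145],
  [0,1,-0.95,0,0,0,0.145],
  [0,1,-0.95,0,0,0,0.145],
  [0,1,-0.95,0,0,0,0.145],
  [0,1,-0.95,0,0,0,0.145],
  [0,1,-0.95,0,0,0,0.145],
  [0,1,-0.95,0,0,0,0.145],
  [0,1,-0.95,0,0,0,0.145],
])

```text
time: 2.15
tool_pos: [0.494, 0.0095, 0.3525]
ee_rot: [[1.0, -0.002, -0.001], [-0.002, -1.0, -0.0], [-0.001, 0.0, -1.0]]
force: [-0.1, -0.7, 0.4]
gripper_width: 0.0877
finger_force: 0.0
```

Run:
```python
from h import *
f=grab("wrist"); pickle.dump(f,open("w1.pkl","wb")); save(f,"w1.png"); st()
```

```text
t 2.2 p [0.494  0.0095 0.3526] yaw -0.11 z [-3.e-04 -2.e-04 -1.e+00] F [ 0.  -0.3  1. ] w 0.0879 ff 0.0 j6 [-0.    0.17  1.86 -0.    1.11  1.57]
```

View pics/w1.png

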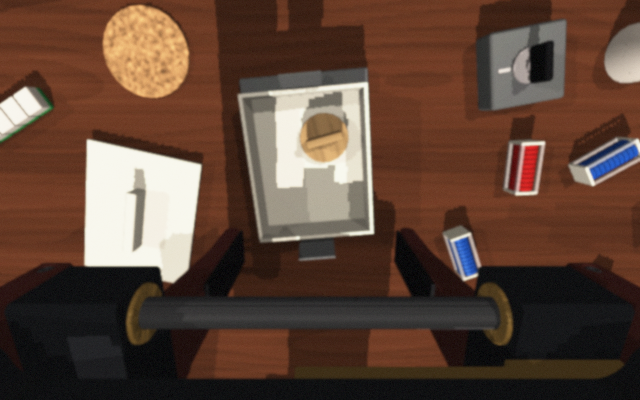

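The wrist view shows the tub rim with corners near (240,94), (367,83), (373,234) and (259,242), and the disc ridge from about (305,143) to (345,133). The lid is at left, the coaster at (146,51), the blue sleeves at (463,254) and (610,160), and the key at (535,62).

Run:
```python
from h import *
f=pickle.load(open("w1.pkl","rb")); save(f,"crop2.png",(225,60,385,265),2.9)
def ang(a): return np.degrees(np.arctan2(a[1],a[0])).round(1)
P=ray(f,[(240,94),(367,83),(373,234),(259,242)],0.069)
print("tub",P.round(4).tolist(),P.mean(0),"edges",[np.linalg.norm(P[i]-P[i-1]).round(4) for i in range(4)],ang(P[0]-P[3]),ang(P[1]-P[2]),ang(P[0]-P[1])-90,ang(P[3]-P[2])-90)
hsv=cv2.cvtColor(f["img"],cv2.COLOR_RGB2HSV).astype(int); h,s,v=hsv[...,0],hsv[...,1],hsv[...,2]
m=((h>8)&(h<22)&(s>100)&(v>150)).astype(np.uint8); m[:, 200:]=0; m[120:]=0
c=cv2.findContours(m,0,1)[0]; c=max(c,key=cv2.contourArea); W=ray(f,c[:,0],0.005); 
(e,r)=cv2.minEnclosingCircle((W[:,:2]*1000).astype(np.float32)); print("coaster",np.round(e,1),r, W[:,:2].max(0),W[:,:2].min(0))
m=((s<45)&(v>150)).astype(np.uint8); m[:130]=0; m[268:]=0; m[:,:60]=0; m[:,210:]=0
c=max(cv2.findContours(m,0,1)[0],key=cv2.contourArea); print("lid contour approx",cv2.approxPolyDP(c,4,True)[:,0].tolist())
for box in [(430,215,495,285),(560,120,640,195)]:
    b=np.zeros_like(m); b[box[1]:box[3],box[0]:box[2]]=1
    mm=(b&((h>100)&(h<130)&(s>110)&(v>50))).astype(np.uint8)
    pts=np.argwhere(mm)[:,::-1].astype(np.float32); W=ray(f,pts,0.029)[:,:2]*1000
    r=cv2.minAreaRect(W.astype(np.float32)); print("sleeve blue",np.round(r[0],1),np.round(r[1],1),round(r[2],1))
```

```text
tub [[0.5882, 0.0998, 0.069], [0.5997, -0.0443, 0.069], [0.4164, -0.0597, 0.069], [0.4055, 0.0884, 0.069]] [0.50244057 0.02103731 0.069     ] edges [np.float64(0.1831), np.float64(0.1446), np.float64(0.1839), np.float64(0.1485)] 3.6 4.8 4.599999999999994 4.200000000000003
coaster [642.1 233.9] 55.37154006958008 [0.69654685 0.28877176] [0.5880068  0.17862161]
lid contour approx [[87, 140], [85, 264], [188, 267], [200, 164]]
sleeve blue [ 363.4 -205.5] [60.6 19.1] 23.1
sleeve blue [ 507.4 -378.3] [31.7 68.5] 33.1
```

View pics/crop2.png

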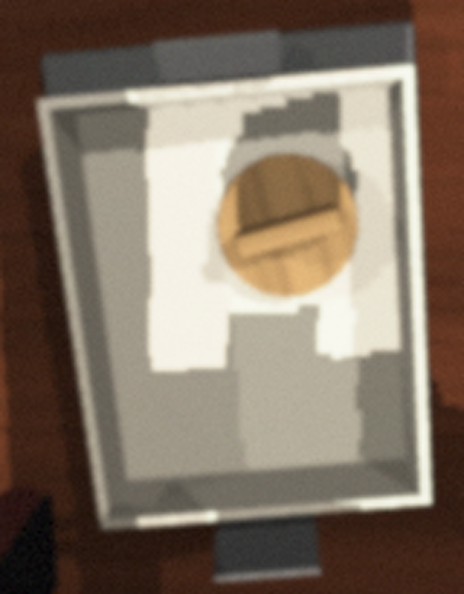

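Tub centre is (0.502,0.021) with yaw about 4.4°. The disc sits in its far-right quarter, ridge direction about 106°.

Run:
```python
from h import *
f=pickle.load(open("w1.pkl","rb"))
g=lambda a:(a[0]/2.9+225,a[1]/2.9+60)
P=ray(f,[g(a) for a in [(236,233),(335,205),(340,222),(243,255)]],0.065); print(P.round(4),P.mean(0)); e=P[1]+P[2]-P[0]-P[3]; print("ridge",np.degrees(np.arctan2(e[1],e[0])), np.linalg.norm(e)/2)
print("disc top",ray(f,[g((288,225))],0.035))
p=P.mean(0); plan((p[0],p[1],0.25),106,cmd=((0.494,0.0095,0.3526),0))
L=ray(f,[[87,140],[85,264],[188,267],[200,164]],0.013); print("lid",L.round(4))
```

```text
[[ 0.5357  0.0251  0.065 ]
 [ 0.5469 -0.0157  0.065 ]
 [ 0.5401 -0.0178  0.065 ]
 [ 0.5266  0.0223  0.065 ]] [0.53732608 0.00346064 0.065     ]
ridge -73.03377575765042 0.042259326263743825
disc top [[0.53648573 0.00306044 0.035     ]]
share [0.173 0.024 0.41 ] [-0.    -0.    -0.883]
lid [[0.532  0.3268 0.013 ]
 [0.3445 0.3694 0.013 ]
 [0.339  0.2121 0.013 ]
 [0.4987 0.1762 0.013 ]]
```

>>> drive_tool([
  [0,0.17,0.025,0.3,0,0,-0.89],
  [0,0.17,0.025,0.3,0,0,-0.89],
  [0,0.17,0.025,0.3,0,0,-0.89],
  [0,0.17,0.025,0.3,0,0,-0.89],
  [0,0.17,0.025,0.3,0,0,-0.89],
  [0,0.17,0.025,0.3,0,0,-0.89],
  [0,0.17,0.025,0.3,0,0,-0.89],
  [0,0.17,0.025,0.3,0,0,-0.89],
  [0,0.17,0.025,0.3,0,0,-0.89],
  [0,0.17,0.025,0.3,0,0,-0.89],
])

```text
time: 3.45
tool_pos: [0.5367, 0.0035, 0.2779]
ee_rot: [[-0.293, 0.956, 0.0], [0.956, 0.293, -0.0], [-0.0, 0.0, -1.0]]
force: [-0.0, 1.1, -1.1]
gripper_width: 0.0877
finger_force: 0.0
```

>>> drive_tool([
  [0,0,0,0,0,0,0],
  [0,0,0,0,0,0,0],
])

```text
time: 3.7
tool_pos: [0.5368, 0.0041, 0.2778]
ee_rot: [[-0.285, 0.959, 0.0], [0.959, 0.285, -0.0], [-0.0, 0.0, -1.0]]
force: [-0.7, -0.7, 0.4]
gripper_width: 0.0877
finger_force: 0.0
```

Run:
```python
from h import *
f=grab("wrist"); pickle.dump(f,open("w2.pkl","wb")); save(f,"w2.png"); st()
plan((.537,.0033,.12),107); print(proj(f,[(.537,.0033,.065)]))
```

```text
t 3.75 p [0.5368 0.0042 0.2778] yaw 106.61 z [ 2.e-04 -0.e+00 -1.e+00] F [ 0.6 -0.5  0. ] w 0.0884 ff 0.0 j6 [-0.01  0.33  1.85 -0.    0.97 -0.3 ]
share [-0.004 -0.001  0.631] [ 0.     0.    -0.003]
[[319.06492341 191.10339633]]
```

View pics/w2.png

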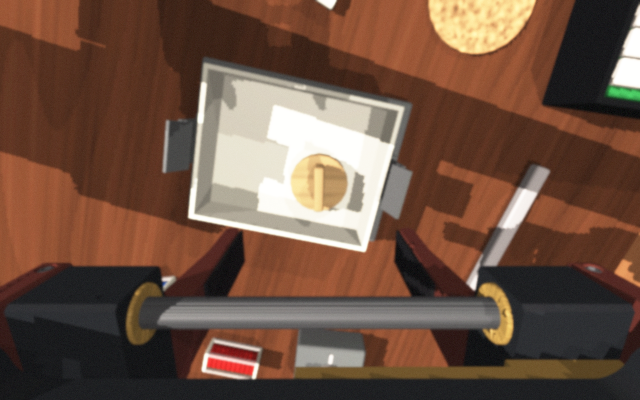

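Ridge centre is at (319,188), upright in the image and squarely between the fingers. I'll narrow the fingers to clear the tub wall, go down and grip.

>>> drive_tool([
  [0.55,0,0,0.2,0,0,0],
  [0.55,0,0,0.3,0,0,0],
  [0.55,0,0,0.4,0,0,0],
  [0.55,0,0,0.5,0,0,0],
  [0.55,0,0,0.63,0,0,0],
  [0.55,0,0,0.63,0,0,0],
  [0.55,0,0,0.63,0,0,0],
])

```text
time: 4.62
tool_pos: [0.5373, 0.0046, 0.1209]
ee_rot: [[-0.288, 0.958, 0.001], [0.958, 0.288, -0.0], [-0.0, 0.001, -1.0]]
force: [0.1, 0.5, 1.0]
gripper_width: 0.0395
finger_force: 0.0
```

>>> drive_tool([
  [1,0,0,0,0,0,0],
  [1,0,0,0,0,0,0],
  [1,0,0,0,0,0,0],
  [1,0,0,0,0,0,0],
  [1,0,0,0,0,0,0],
  [1,0,0,0,0,0,0],
])

```text
time: 5.38
tool_pos: [0.5371, 0.0047, 0.1207]
ee_rot: [[-0.289, 0.957, 0.0], [0.957, 0.289, -0.0], [-0.0, 0.0, -1.0]]
force: [-1.3, -0.8, 6.3]
gripper_width: 0.0095
finger_force: 30.0
```

>>> drive_tool([
  [1,0,0,-0.1,0,0,0],
  [1,0,0,-0.2,0,0,0],
  [1,0,0,-0.3,0,0,0],
  [1,0,0,-0.4,0,0,0],
  [1,0,0,-0.4,0,0,0],
  [1,0,0,-0.4,0,0,0],
])

```text
time: 6.12
tool_pos: [0.5364, 0.0047, 0.2193]
ee_rot: [[-0.289, 0.957, -0.001], [0.957, 0.289, 0.0], [0.0, -0.001, -1.0]]
force: [0.6, -0.3, -0.6]
gripper_width: 0.0099
finger_force: 30.0
```

Run:
```python
from h import *
st(); plan((.642,.234,.22),106.6)
```

```text
t 6.12 p [0.5364 0.0047 0.2193] yaw 106.81 z [-0.0011  0.     -1.    ] F [ 0.6 -0.3 -0.6] w 0.0099 ff 30.0 j6 [-0.01  0.41  1.88  0.    0.85 -0.31]
share [ 0.756  0.67  -0.003] [-0.    -0.     0.002]
```

>>> drive_tool([
  [1,0.15,0.13,0,0,0,0],
  [1,0.3,0.26,0,0,0,0],
  [1,0.45,0.4,0,0,0,0],
  [1,0.6,0.53,0,0,0,0],
  [1,0.756,0.67,0,0,0,0],
  [1,0.756,0.67,0,0,0,0],
  [1,0.756,0.67,0,0,0,0],
  [1,0.756,0.67,0.2,0,0,0],
  [1,0.756,0.67,0.3,0,0,0],
  [1,0.756,0.67,0.3,0,0,0],
])

```text
time: 7.38
tool_pos: [0.6406, 0.232, 0.1425]
ee_rot: [[-0.288, 0.958, -0.006], [0.958, 0.288, -0.002], [-0.0, -0.006, -1.0]]
force: [-0.0, -0.2, -0.7]
gripper_width: 0.0099
finger_force: 30.0
```

Run:
```python
from h import *
st(); f=grab("side"); save(f,"s2.png",(170,150,490,390),2.4); plan((.642,.234,.108),106.6)
```

```text
t 7.38 p [0.6406 0.232  0.1425] yaw 106.72 z [-0.0056 -0.002  -1.    ] F [-0.  -0.2 -0.7] w 0.0099 ff 30.0 j6 [ 0.33  0.7   1.57 -0.    0.88  0.04]
share [0.005 0.003 0.145] [-0.001  0.     0.001]
```

View pics/s2.png

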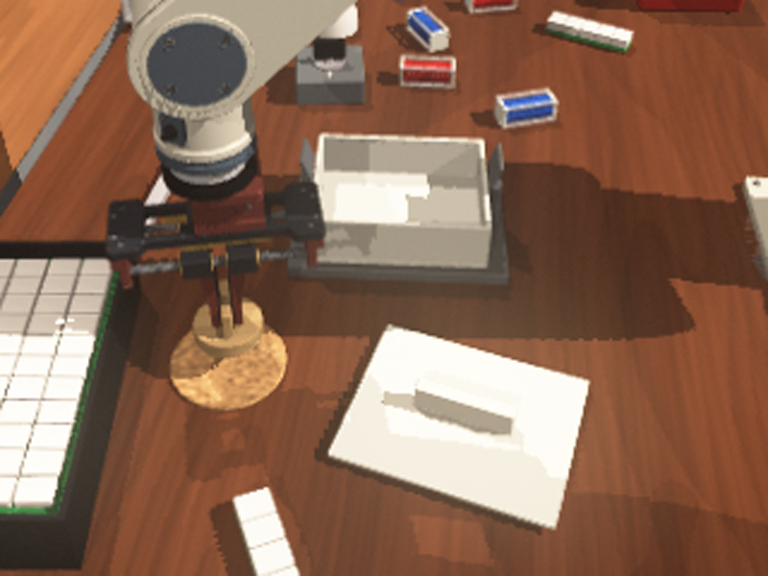

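The disc hangs flat over the coaster, crop (228,325) above (228,370). I'll lower it and let go.

>>> drive_tool([
  [1,0,0,0.05,0,0,0],
  [1,0,0,0.1,0,0,0],
  [1,0,0,0.13,0,0,0],
  [1,0,0,0.142,0,0,0],
  [1,0,0,0.142,0,0,0],
  [1,0,0,0.142,0,0,0],
])

```text
time: 8.18
tool_pos: [0.6428, 0.2342, 0.11]
ee_rot: [[-0.289, 0.957, 0.001], [0.957, 0.289, 0.0], [0.0, 0.001, -1.0]]
force: [-0.1, 0.4, -1.1]
gripper_width: 0.0101
finger_force: 30.0
```

>>> drive_tool([
  [0.6,0,0,0,0,0,0],
  [0.6,0,0,0,0,0,0],
  [0.6,0,0,0,0,0,0],
  [0.5,0,0,-0.1,0,0,0],
  [0.5,0,0,-0.3,0,0,0],
  [0.5,0,0,-0.5,0,0,0],
  [0.3,0,0,-0.5,0,0,0],
  [0,0,0,-0.5,0,0,0],
])

```text
time: 9.18
tool_pos: [0.6422, 0.2339, 0.2344]
ee_rot: [[-0.289, 0.957, -0.0], [0.957, 0.289, -0.0], [-0.0, -0.0, -1.0]]
force: [-0.3, 0.7, -0.9]
gripper_width: 0.0602
finger_force: 0.0
```

Run:
```python
from h import *
st(); plan((.49,-.22,.28),106); plan((.35,-.2,.28),0)
f=grab("wrist"); pickle.dump(f,open("w3.pkl","wb"))
```

```text
t 9.18 p [0.6422 0.2339 0.2344] yaw 106.8 z [-4.e-04 -1.e-04 -1.e+00] F [-0.3  0.7 -0.9] w 0.0602 ff 0.0 j6 [ 0.33  0.58  1.54 -0.    1.02  0.04]
share [-1.562 -1.108 -0.182] [-0.     0.     0.007]
share [-1.324 -1.621 -0.182] [-0.    0.    0.89]
```

>>> drive_tool([
  [0,-0.68,-0.79,-0.06,0,0,0.7],
  [0,-0.68,-0.79,-0.06,0,0,0.7],
  [0,-0.68,-0.79,-0.06,0,0,0.7],
  [0,-0.68,-0.79,-0.06,0,0,0.7],
  [0,-0.68,-0.79,-0.06,0,0,0.7],
  [0,-0.68,-0.79,-0.06,0,0,0.7],
  [0,-0.68,-0.79,-0.06,0,0,0.7],
  [0,-0.68,-0.79,-0.06,0,0,0.7],
  [0,-0.68,-0.79,-0.06,0,0,0.7],
])

```text
time: 10.35
tool_pos: [0.5019, 0.0141, 0.2483]
ee_rot: [[0.921, 0.389, -0.003], [0.389, -0.921, 0.0], [-0.003, -0.001, -1.0]]
force: [-0.6, 0.1, -0.9]
gripper_width: 0.0876
finger_force: 0.0
```

Run:
```python
from h import *
st(); plan((.3634,-.2055,.25),23.1)
```

```text
t 10.35 p [0.5019 0.0141 0.2483] yaw 22.88 z [-0.0029  0.     -1.    ] F [-0.6  0.1 -0.9] w 0.0876 ff 0.0 j6 [0.   0.32 1.94 0.   0.88 1.18]
share [-0.852  0.594 -0.005] [-0.001  0.001 -0.002]
```

>>> drive_tool([
  [0,-0.85,0.594,0,0,0,0],
  [0,-0.85,0.594,0,0,0,0],
  [0,-0.85,0.594,0,0,0,0],
  [0,-0.85,0.594,0,0,0,0],
  [0,-0.85,0.594,0,0,0,0],
  [0,-0.85,0.594,0,0,0,0],
  [0,-0.85,0.594,0,0,0,0],
])

```text
time: 11.22
tool_pos: [0.365, -0.2041, 0.2494]
ee_rot: [[0.921, 0.39, -0.0], [0.39, -0.921, 0.0], [-0.0, -0.001, -1.0]]
force: [-0.2, -0.4, -0.8]
gripper_width: 0.0876
finger_force: 0.0
```

Run:
```python
from h import *
st(); f=grab("wrist"); pickle.dump(f,open("w4.pkl","wb")); save(f,"w4.png")
hsv=cv2.cvtColor(f["img"],cv2.COLOR_RGB2HSV).astype(int); h,s,v=hsv[...,0],hsv[...,1],hsv[...,2]
m=((h>100)&(h<130)&(s>110)&(v>50)).astype(np.uint8); m[260:]=0
for c in cv2.findContours(m,0,1)[0]:
    if cv2.contourArea(c)<60: continue
    W=ray(f,c[:,0],0.03)[:,:2]*1000; r=cv2.minAreaRect(W.astype(np.float32)); print(c[:,0].mean(0),np.round(r[0],1),np.round(r[1],1),round(r[2],1))
```

```text
t 11.22 p [ 0.365  -0.2041  0.2494] yaw 22.95 z [-3.e-04  4.e-04 -1.e+00] F [-0.2 -0.4 -0.8] w 0.0876 ff 0.0 j6 [-0.54  0.2   2.11  0.    0.83  0.63]
[320.89795918 188.30612245] [ 364.4 -205.9] [60.1 18.8] 22.6
[545.92356688 132.02547771] [ 502.4 -385. ] [19.3 60.7] 32.9
```

View pics/w4.png

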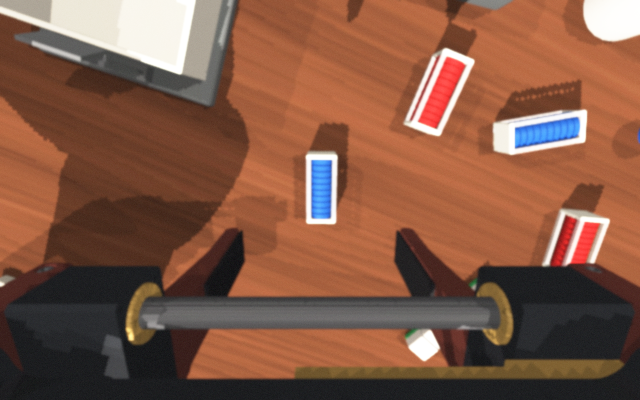

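Sleeve A is at (321,188), upright between the open fingers. Going down to grip.

>>> drive_tool([
  [0,-0.005,0.005,0.2,0,0,0],
  [0,-0.005,0.005,0.4,0,0,0],
  [0,-0.005,0.005,0.55,0,0,0],
  [0,-0.005,0.005,0.66,0,0,0],
  [0,-0.005,0.005,0.66,0,0,0],
  [0,-0.005,0.005,0.66,0,0,0],
])

```text
time: 12.02
tool_pos: [0.3644, -0.2063, 0.0852]
ee_rot: [[0.921, 0.389, 0.0], [0.389, -0.921, -0.0], [0.0, 0.0, -1.0]]
force: [0.2, -0.1, -0.0]
gripper_width: 0.088
finger_force: 0.0
```

>>> drive_tool([
  [1,0,0,0,0,0,0],
  [1,0,0,0,0,0,0],
  [1,0,0,0,0,0,0],
  [1,0,0,0,0,0,0],
  [1,0,0,0,0,0,0],
  [1,0,0,0,0,0,0],
])

```text
time: 12.78
tool_pos: [0.3636, -0.2067, 0.0846]
ee_rot: [[0.922, 0.388, -0.0], [0.388, -0.922, 0.0], [-0.0, -0.0, -1.0]]
force: [0.0, -0.0, 0.5]
gripper_width: 0.0314
finger_force: 0.0
```

>>> drive_tool([
  [1,0,0,-0.1,0,0,0],
  [1,0,0,-0.25,0,0,0],
  [1,0,0,-0.4,0,0,0],
  [1,0,0,-0.5,0,0,0],
  [1,0,0,-0.5,0,0,0],
  [1,0,0,-0.5,0,0,0],
])

```text
time: 13.52
tool_pos: [0.3633, -0.2065, 0.2089]
ee_rot: [[0.922, 0.388, -0.001], [0.388, -0.922, 0.001], [-0.001, -0.001, -1.0]]
force: [-1.4, 0.5, -1.4]
gripper_width: 0.0295
finger_force: 30.0
```

Run:
```python
from h import *
st()
a=np.radians(4.4); c=np.array([.5024,.0210]); R=np.array([[np.cos(a),-np.sin(a)],[np.sin(a),np.cos(a)]])
for x in (-.042,.042):
    p=c+R@[x,0]; print(p); plan((*p,.22),4.4)
```

```text
t 13.53 p [ 0.3633 -0.2065  0.2089] yaw 22.8 z [-9.e-04  6.e-04 -1.e+00] F [-1.4  0.5 -1.4] w 0.0295 ff 30.0 j6 [-0.55  0.28  2.14  0.    0.72  0.63]
[0.46052378 0.0177778 ]
share [ 0.706 -0.676 -0.044] [-0.     0.     0.153]
[0.54427622 0.0242222 ]
share [ 1.025 -0.57  -0.045] [-0.     0.     0.153]
```

>>> drive_tool([
  [1,0.1,-0.1,-0.12,0,0,0.05],
  [1,0.25,-0.25,-0.12,0,0,0.1],
  [1,0.4,-0.4,-0.12,0,0,0.153],
  [1,0.55,-0.53,-0.12,0,0,0.153],
  [1,0.706,-0.676,-0.12,0,0,0.153],
  [1,0.706,-0.676,-0.12,0,0,0.153],
  [1,0.706,-0.676,-0.12,0,0,0.153],
  [1,0.706,-0.676,0.1,0,0,0.153],
  [1,0.706,-0.676,0.2,0,0,0.153],
  [1,0.706,-0.676,0.2,0,0,0.153],
])

```text
time: 14.78
tool_pos: [0.4589, 0.0162, 0.1578]
ee_rot: [[0.997, 0.075, -0.006], [0.075, -0.997, -0.0], [-0.006, -0.0, -1.0]]
force: [-0.1, -0.4, -1.0]
gripper_width: 0.0301
finger_force: 30.0
```

Run:
```python
from h import *
st(); f=grab("side"); save(f,"s3.png",(270,170,430,290),4); plan((.4605,.0178,.114),4.4)
```

```text
t 14.78 p [0.4589 0.0162 0.1578] yaw 4.33 z [-5.6e-03 -2.0e-04 -1.0e+00] F [-0.1 -0.4 -1. ] w 0.0301 ff 30.0 j6 [ 0.01  0.43  2.08 -0.    0.64  1.5 ]
share [ 0.003 -0.005  0.18 ] [-0.     0.001 -0.001]
```

View pics/s3.png

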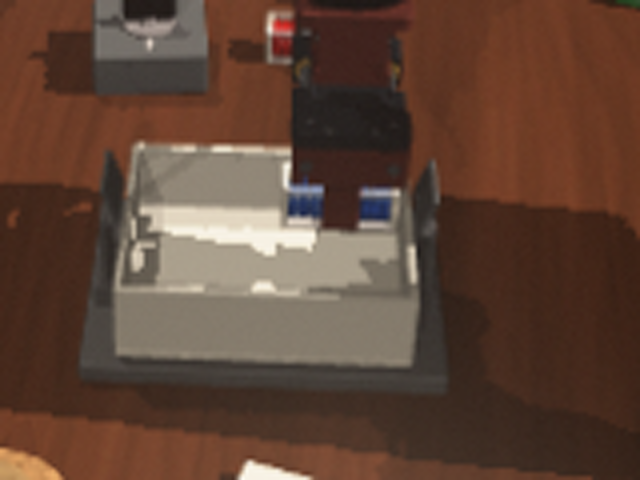

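The sleeve hangs level over the near end of the tub at (340,205). Lowering it while I watch the force.

>>> drive_tool([
  [1,0,0,0.06,0,0,0],
  [1,0,0,0.12,0,0,0],
  [1,0,0,0.16,0,0,0],
  [1,0,0,0.18,0,0,0],
  [1,0,0,0.195,0,0,0],
  [1,0,0,0.205,0,0,0],
  [1,0,0,0.205,0,0,0],
])

```text
time: 15.7
tool_pos: [0.4609, 0.0175, 0.1084]
ee_rot: [[0.997, 0.078, 0.0], [0.078, -0.997, 0.0], [0.0, -0.0, -1.0]]
force: [-0.6, -1.2, -0.8]
gripper_width: 0.03
finger_force: 30.0
```

>>> drive_tool([
  [0.4,0,0,0,0,0,0],
  [0.4,0,0,0,0,0,0],
  [0.4,0,0,0,0,0,0],
  [0.4,0,0,-0.1,0,0,0],
  [0.4,0,0,-0.3,0,0,0],
  [0.4,0,0,-0.5,0,0,0],
  [0.3,0,0,-0.5,0,0,0],
  [0,0,0,-0.5,0,0,0],
])

```text
time: 16.7
tool_pos: [0.4605, 0.0175, 0.2331]
ee_rot: [[0.997, 0.078, -0.0], [0.078, -0.997, 0.0], [-0.0, -0.0, -1.0]]
force: [-1.4, -0.2, 0.2]
gripper_width: 0.0684
finger_force: 0.0
```

Run:
```python
from h import *
st(); plan((.502,-.385,.25),-57);plan((.502,-.385,.25),4.4)
```

```text
t 16.7 p [0.4605 0.0175 0.2331] yaw 4.45 z [-2.e-04  0.e+00 -1.e+00] F [-1.4 -0.2  0.2] w 0.0684 ff 0.0 j6 [0.01 0.29 2.04 0.   0.81 1.51]
share [ 0.041  1.618 -0.068] [0.    0.    0.512]
share [ 0.041  1.618 -0.068] [-0.  0.  0.]
```

>>> drive_tool([
  [0,0.02,0.9,-0.07,0,0,0.51],
  [0,0.02,0.9,-0.07,0,0,0.51],
  [0,0.02,0.9,-0.07,0,0,0.51],
  [0,0.02,0.9,-0.07,0,0,0.51],
  [0,0.02,0.9,-0.07,0,0,0.51],
  [0,0.02,0.9,-0.07,0,0,0.51],
  [0,0.02,0.9,-0.07,0,0,0.51],
])

```text
time: 17.58
tool_pos: [0.4825, -0.2063, 0.249]
ee_rot: [[0.549, -0.836, -0.003], [-0.836, -0.549, 0.002], [-0.003, 0.002, -1.0]]
force: [-0.3, 0.2, -0.0]
gripper_width: 0.0875
finger_force: 0.0
```

Run:
```python
from h import *
st(); plan((.502,-.385,.25),-57)
```

```text
t 17.57 p [ 0.4825 -0.2063  0.249 ] yaw -56.7 z [-0.0033  0.0015 -1.    ] F [-0.3  0.2 -0. ] w 0.0875 ff 0.0 j6 [-0.43  0.35  1.89  0.    0.9   2.13]
share [ 0.64   0.327 -0.006] [0.001 0.001 0.002]
```

>>> drive_tool([
  [0,0.64,0.327,0,0,0,0],
  [0,0.64,0.327,0,0,0,0],
  [0,0.64,0.327,0,0,0,0],
  [0,0.64,0.327,0,0,0,0],
  [0,0.64,0.327,0,0,0,0],
  [0,0.64,0.327,0,0,0,0],
])

```text
time: 18.32
tool_pos: [0.5025, -0.3834, 0.2504]
ee_rot: [[0.55, -0.835, -0.001], [-0.835, -0.55, 0.001], [-0.002, 0.0, -1.0]]
force: [0.6, 0.1, 1.1]
gripper_width: 0.088
finger_force: 0.0
```

Run:
```python
from h import *
st(); f=grab("wrist"); pickle.dump(f,open("w5.pkl","wb"));save(f,"w5.png")
hsv=cv2.cvtColor(f["img"],cv2.COLOR_RGB2HSV).astype(int); h,s,v=hsv[...,0],hsv[...,1],hsv[...,2]
m=((h>100)&(h<130)&(s>110)&(v>50)).astype(np.uint8); m[260:]=0
for c in cv2.findContours(m,0,1)[0]:
    if cv2.contourArea(c)<60: continue
    W=ray(f,c[:,0],0.03)[:,:2]*1000; r=cv2.minAreaRect(W.astype(np.float32)); print(c[:,0].mean(0),np.round(r[0],1),np.round(r[1],1),round(r[2],1)); plan((*(np.array(r[0])/1000),.083),r[2]-90)
```

```text
t 18.32 p [ 0.5025 -0.3834  0.2504] yaw -56.63 z [-0.0012  0.0012 -1.    ] F [0.6 0.1 1.1] w 0.088 ff 0.0 j6 [-0.67  0.49  1.65  0.    1.    1.89]
[320.27516779 183.66442953] [ 502.9 -386.6] [19.2 59.8] 33.0
share [0.012 0.006 0.671] [0.    0.001 0.003]
[350.65060241  36.09638554] [ 555.3 -514.8] [42.1 46.9] 33.4
share [0.555 0.113 0.67 ] [ 0.     0.001 -0.   ]
```

View pics/w5.png

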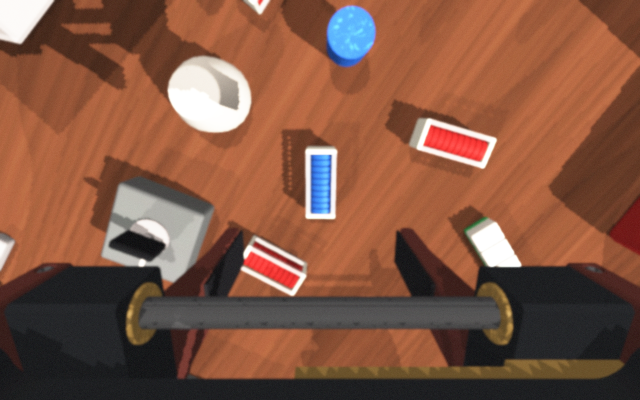

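Sleeve B is at (320,184), aligned, with room for the fingers on both sides. Descending, with a longer close this time.

>>> drive_tool([
  [0,0.012,0.005,0.2,0,0,0],
  [0,0.012,0.005,0.4,0,0,0],
  [0,0.012,0.005,0.55,0,0,0],
  [0,0.012,0.005,0.665,0,0,0],
  [0,0.012,0.005,0.665,0,0,0],
  [0,0.012,0.005,0.665,0,0,0],
])

```text
time: 19.12
tool_pos: [0.5037, -0.3879, 0.0857]
ee_rot: [[0.549, -0.836, 0.001], [-0.836, -0.549, -0.0], [0.001, -0.0, -1.0]]
force: [-0.9, -0.3, 0.4]
gripper_width: 0.0877
finger_force: 0.0
```

>>> drive_tool([
  [1,0,0,0,0,0,0],
  [1,0,0,0,0,0,0],
  [1,0,0,0,0,0,0],
  [1,0,0,0,0,0,0],
  [1,0,0,0,0,0,0],
  [1,0,0,0,0,0,0],
  [1,0,0,0,0,0,0],
  [1,0,0,0,0,0,0],
])

```text
time: 20.12
tool_pos: [0.5033, -0.3883, 0.0846]
ee_rot: [[0.548, -0.836, -0.0], [-0.836, -0.548, 0.0], [-0.0, 0.0, -1.0]]
force: [0.6, -0.1, -1.7]
gripper_width: 0.03
finger_force: 30.0
```

>>> drive_tool([
  [1,0,0,-0.1,0,0,0],
  [1,0,0,-0.25,0,0,0],
  [1,0,0,-0.4,0,0,0],
  [1,0,0,-0.55,0,0,0],
  [1,0,0,-0.58,0,0,0],
  [1,0,0,-0.58,0,0,0],
])

```text
time: 20.88
tool_pos: [0.5031, -0.3881, 0.2293]
ee_rot: [[0.548, -0.836, -0.0], [-0.836, -0.548, 0.0], [-0.0, 0.0, -1.0]]
force: [0.2, -0.0, -1.4]
gripper_width: 0.0301
finger_force: 30.0
```

Run:
```python
from h import *
st(); plan((.5443,.0242,.23),4.4)
```

```text
t 20.88 p [ 0.5031 -0.3881  0.2293] yaw -56.75 z [-1.e-04  1.e-04 -1.e+00] F [ 0.2 -0.  -1.4] w 0.0301 ff 30.0 j6 [-0.68  0.52  1.66  0.    0.96  1.89]
share [-1.289 -1.042 -0.003] [-0.    0.   -0.51]
```

>>> drive_tool([
  [1,-0.12,-0.1,0,0,0,-0.05],
  [1,-0.24,-0.2,0,0,0,-0.1],
  [1,-0.4,-0.3,0,0,0,-0.15],
  [1,-0.55,-0.42,0,0,0,-0.2],
  [1,-0.64,-0.52,0,0,0,-0.25],
  [1,-0.64,-0.52,0,0,0,-0.25],
])

```text
time: 21.62
tool_pos: [0.5237, -0.181, 0.2278]
ee_rot: [[0.894, -0.447, -0.003], [-0.447, -0.894, 0.001], [-0.004, 0.0, -1.0]]
force: [-0.1, -1.1, -0.4]
gripper_width: 0.0298
finger_force: 30.0
```

Run:
```python
from h import *
st(); plan((.5443,.0242,.23),4.4)
```

```text
t 21.62 p [ 0.5237 -0.181   0.2278] yaw -26.56 z [-0.0033  0.0014 -1.    ] F [-0.1 -1.1 -0.4] w 0.0298 ff 30.0 j6 [-0.35  0.42  1.84  0.    0.88  1.68]
share [-0.293 -0.771 -0.008] [-0.     0.002 -0.258]
```

>>> drive_tool([
  [1,-0.06,-0.15,0,0,0,-0.06],
  [1,-0.12,-0.3,0,0,0,-0.12],
  [1,-0.2,-0.48,0,0,0,-0.2],
  [1,-0.25,-0.65,0,0,0,-0.258],
  [1,-0.293,-0.771,0,0,0,-0.258],
  [1,-0.293,-0.771,0,0,0,-0.258],
  [1,-0.293,-0.771,0.15,0,0,-0.258],
  [1,-0.293,-0.771,0.25,0,0,-0.258],
  [1,-0.293,-0.771,0.25,0,0,-0.258],
  [1,-0.293,-0.771,0.25,0,0,-0.258],
])

```text
time: 22.88
tool_pos: [0.5459, 0.0209, 0.1675]
ee_rot: [[0.997, 0.072, 0.0], [0.072, -0.997, -0.0], [0.0, 0.0, -1.0]]
force: [0.4, -0.9, -1.0]
gripper_width: 0.0299
finger_force: 30.0
```

Run:
```python
from h import *
st(); plan((.5443,.0242,.1045),4.4)
```

```text
t 22.88 p [0.5459 0.0209 0.1675] yaw 4.12 z [ 2.e-04 -1.e-04 -1.e+00] F [ 0.4 -0.9 -1. ] w 0.0299 ff 30.0 j6 [ 0.02  0.51  1.89 -0.    0.75  1.52]
share [-0.006 -0.014  0.252] [ 0.    -0.    -0.002]
```

>>> drive_tool([
  [1,-0.006,-0.014,0.08,0,0,0],
  [1,-0.006,-0.014,0.15,0,0,0],
  [1,-0.006,-0.014,0.2,0,0,0],
  [1,-0.006,-0.014,0.23,0,0,0],
  [1,-0.006,-0.014,0.248,0,0,0],
  [1,-0.006,-0.014,0.248,0,0,0],
  [1,-0.006,-0.014,0.248,0,0,0],
])

```text
time: 23.75
tool_pos: [0.5441, 0.0253, 0.1055]
ee_rot: [[0.997, 0.073, 0.001], [0.073, -0.997, 0.0], [0.001, 0.0, -1.0]]
force: [0.2, -0.6, -0.8]
gripper_width: 0.0298
finger_force: 30.0
```

>>> drive_tool([
  [0.4,0,0,0,0,0,0],
  [0.4,0,0,0,0,0,0],
  [0.4,0,0,0,0,0,0],
  [0.4,0,0,-0.1,0,0,0],
  [0.4,0,0,-0.3,0,0,0],
  [0.4,0,0,-0.5,0,0,0],
  [0.3,0,0,-0.7,0,0,0],
  [0,0,0,-0.9,0,0,0],
  [0,0,0,-0.9,0,0,0],
])

```text
time: 24.88
tool_pos: [0.5456, 0.0253, 0.3345]
ee_rot: [[0.997, 0.073, 0.008], [0.073, -0.997, 0.0], [0.008, 0.0, -1.0]]
force: [0.4, 0.7, -0.3]
gripper_width: 0.0779
finger_force: 0.0
```

Run:
```python
from h import *
st(); f=grab("wrist"); pickle.dump(f,open("w6.pkl","wb"));save(f,"w6.png")
```

```text
t 24.88 p [0.5456 0.0253 0.3345] yaw 4.21 z [ 8.4e-03  2.0e-04 -1.0e+00] F [ 0.4  0.7 -0.3] w 0.0779 ff 0.0 j6 [0.02 0.27 1.78 0.   1.09 1.52]
```

View pics/w6.png

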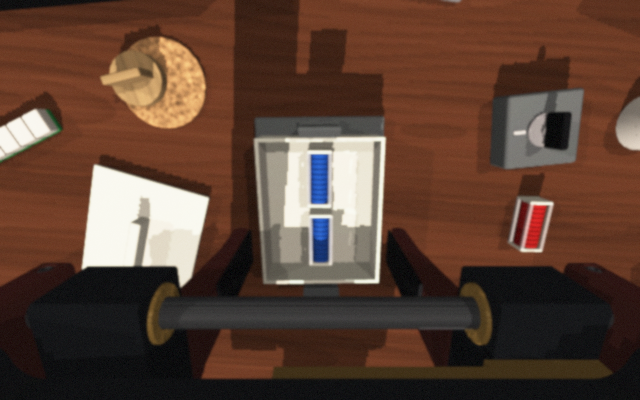

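Both sleeves lie flat in line in the tub at (320,178) and (320,240). The disc has been knocked, though: it is at (135,82) and overhangs the coaster centred at (166,82). I'll re-grip it and centre it.

Run:
```python
from h import *
f=pickle.load(open("w6.pkl","rb")); P=ray(f,[(103,79),(152,71)],.051); print(P.round(4)); e=P[1]-P[0]; print(np.degrees(np.arctan2(e[1],e[0])),np.linalg.norm(e)); m=P.mean(0); print(m)
print(ray(f,[(166,82)],.005)); plan((m[0],m[1],.24),102)
```

```text
[[0.6401 0.2767 0.051 ]
 [0.6526 0.2212 0.051 ]]
-77.2961794871549 0.056976067153298504
[0.64636816 0.24895106 0.051     ]
[[0.64504618 0.22824566 0.005     ]]
share [ 0.471 -0.862  0.37 ] [ 0.002 -0.001 -0.815]
```

>>> drive_tool([
  [0,0.47,-0.86,0.37,0,0,-0.82],
  [0,0.47,-0.86,0.37,0,0,-0.82],
  [0,0.47,-0.86,0.37,0,0,-0.82],
  [0,0.47,-0.86,0.37,0,0,-0.82],
  [0,0.47,-0.86,0.37,0,0,-0.82],
  [0,0.47,-0.86,0.37,0,0,-0.82],
  [0,0.47,-0.86,0.37,0,0,-0.82],
  [0,0.47,-0.86,0.37,0,0,-0.82],
  [0,0.47,-0.86,0.37,0,0,-0.82],
  [0,0.47,-0.86,0.37,0,0,-0.82],
])

```text
time: 26.18
tool_pos: [0.6444, 0.248, 0.2355]
ee_rot: [[-0.218, 0.976, -0.003], [0.976, 0.218, -0.001], [-0.0, -0.003, -1.0]]
force: [0.2, -0.5, 0.5]
gripper_width: 0.0876
finger_force: 0.0
```

Run:
```python
from h import *
st(); f=grab("wrist"); pickle.dump(f,open("w7.pkl","wb"));g=grab("side"); pickle.dump(g,open("s7.pkl","wb")); 
a=cv2.resize(f["img"][60:270,180:460],None,fx=1.5,fy=1.5); b=cv2.resize(g["img"][240:345,200:340],(420,315)); cv2.imwrite("pics/w7.png",np.hstack([a[:315,:375],b])[:,:,::-1])
```

```text
t 26.18 p [0.6444 0.248  0.2355] yaw 102.6 z [-0.0031 -0.0011 -1.    ] F [ 0.2 -0.5  0.5] w 0.0876 ff 0.0 j6 [0.35 0.59 1.52 0.   1.04 0.13]
```

View pics/w7.png

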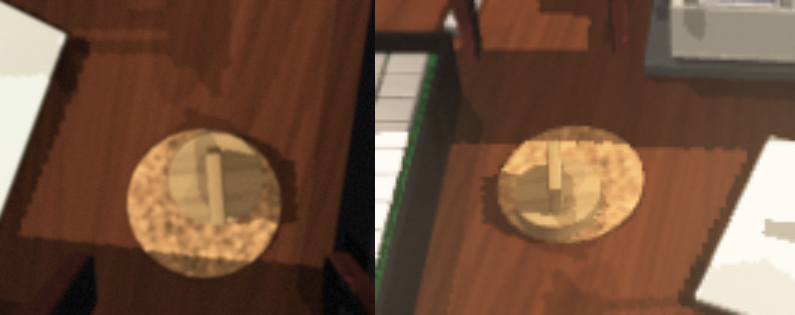

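The disc lies flat and still wholly on the coaster, but about 2 cm off centre. I'll re-centre it quickly.

Run:
```python
from h import *
f=pickle.load(open("w7.pkl","rb")); u=lambda a:(a[0]/1.5+180,a[1]/1.5+60)
P=ray(f,[u((212,150)),u((218,222))],.051); print(P.round(4),np.linalg.norm(P[1]-P[0])); m=P.mean(0); print(m)
print("disc",ray(f,[u((215,180))],.021),"coaster",ray(f,[u((205,202))],.005)); plan((m[0],m[1],.108),107)
```

```text
[[0.638  0.2821 0.051 ]
 [0.6514 0.2397 0.051 ]] 0.04445587406700709
[0.64471787 0.2609161  0.051     ]
disc [[0.64551673 0.25858657 0.021     ]] coaster [[0.64307117 0.2380553  0.005     ]]
share [0.05  0.012 0.513] [-0.001  0.    -0.038]
```

>>> drive_tool([
  [0.5,0.05,0.01,0.1,0,0,-0.038],
  [0.5,0.05,0.01,0.2,0,0,-0.038],
  [0.5,0.05,0.01,0.35,0,0,-0.038],
  [0.5,0.05,0.01,0.45,0,0,-0.038],
  [0.5,0.05,0.01,0.505,0,0,-0.038],
  [0.5,0.05,0.01,0.505,0,0,-0.038],
  [0.5,0.05,0.01,0.505,0,0,-0.038],
])

```text
time: 27.15
tool_pos: [0.6456, 0.2613, 0.1125]
ee_rot: [[-0.295, 0.956, 0.002], [0.956, 0.295, 0.001], [0.0, 0.002, -1.0]]
force: [-0.4, -0.1, 0.6]
gripper_width: 0.0437
finger_force: 0.0
```

>>> drive_tool([
  [1,0,0,0,0,0,0],
  [1,0,0,0,0,0,0],
  [1,0,0,0,0,0,0],
  [1,0,0,0,0,0,0],
  [1,0,0,0,0,0,0],
  [1,0,0,0,0,0,0],
  [1,0,0,-0.06,0,0,0],
  [1,0,0,-0.08,0,0,0],
  [1,0,0,-0.08,0,0,0],
])

```text
time: 28.28
tool_pos: [0.6454, 0.2613, 0.1324]
ee_rot: [[-0.295, 0.955, 0.001], [0.955, 0.295, 0.001], [0.0, 0.002, -1.0]]
force: [-0.1, 0.6, -0.4]
gripper_width: 0.01
finger_force: 30.0
```

Run:
```python
from h import *
st(); plan((.642,.235,.11),107)
```

```text
t 28.27 p [0.6454 0.2613 0.1324] yaw 107.17 z [ 1.4e-03  6.0e-04 -1.0e+00] F [-0.1  0.6 -0.4] w 0.01 ff 30.0 j6 [0.37 0.73 1.54 0.   0.87 0.07]
share [-0.096 -0.044  0.089] [ 0.001 -0.     0.001]
```

>>> drive_tool([
  [1,-0.05,-0.02,0,0,0,0],
  [1,-0.096,-0.044,0,0,0,0],
  [1,-0.096,-0.044,0,0,0,0],
  [1,-0.096,-0.044,0.04,0,0,0],
  [1,-0.096,-0.044,0.078,0,0,0],
  [1,-0.096,-0.044,0.078,0,0,0],
  [1,-0.096,-0.044,0.078,0,0,0],
])

```text
time: 29.15
tool_pos: [0.6413, 0.235, 0.1112]
ee_rot: [[-0.295, 0.955, -0.001], [0.955, 0.295, -0.0], [-0.0, -0.001, -1.0]]
force: [0.2, 0.2, -1.2]
gripper_width: 0.01
finger_force: 30.0
```

>>> drive_tool([
  [0.6,0,0,0,0,0,0],
  [0.6,0,0,0,0,0,0],
  [0.6,0,0,0,0,0,0],
  [0.5,0,0,-0.1,0,0,0],
  [0.5,0,0,-0.3,0,0,0],
  [0.5,0,0,-0.5,0,0,0],
  [0.3,0,0,-0.7,0,0,0],
  [0,0,0,-0.7,0,0,0],
])

```text
time: 30.15
tool_pos: [0.6436, 0.2356, 0.2922]
ee_rot: [[-0.295, 0.955, 0.009], [0.955, 0.295, 0.003], [0.0, 0.009, -1.0]]
force: [0.9, 0.4, 0.2]
gripper_width: 0.0599
finger_force: 0.0
```

Run:
```python
from h import *
st(); plan((.428,.27,.30),-13); plan((.428,.27,.30),77)
```

```text
t 30.15 p [0.6436 0.2356 0.2922] yaw 107.16 z [ 0.0085  0.003  -1.    ] F [0.9 0.4 0.2] w 0.0599 ff 0.0 j6 [0.33 0.52 1.5  0.   1.11 0.03]
share [ 0.386 -0.783 -0.038] [ 0.002 -0.005  1.001]
share [ 0.386 -0.783 -0.038] [ 0.004 -0.001  0.251]
```

>>> drive_tool([
  [0,0.386,-0.78,-0.1,0,0,0.99],
  [0,0.386,-0.78,-0.1,0,0,0.99],
  [0,0.386,-0.78,-0.1,0,0,0.99],
  [0,0.386,-0.78,-0.1,0,0,0.99],
  [0,0.386,-0.78,-0.1,0,0,0.99],
  [0,0.386,-0.78,-0.1,0,0,0.99],
  [0,0.386,-0.78,-0.1,0,0,0.99],
  [0,0.386,-0.78,-0.1,0,0,0.99],
  [0,0.386,-0.78,-0.1,0,0,0.99],
  [0,0.386,-0.78,-0.1,0,0,0.99],
])

```text
time: 31.4
tool_pos: [0.4262, 0.2692, 0.3108]
ee_rot: [[1.0, -0.011, -0.002], [-0.011, -1.0, -0.001], [-0.002, 0.001, -1.0]]
force: [0.2, 0.7, -0.4]
gripper_width: 0.088
finger_force: 0.0
```

Run:
```python
from h import *
st(); plan((.425,.2725,.30),-12.3)
```

```text
t 31.4 p [0.4262 0.2692 0.3108] yaw -0.62 z [-0.0016 -0.001  -1.    ] F [ 0.2  0.7 -0.4] w 0.088 ff 0.0 j6 [0.54 0.24 1.88 0.   1.02 2.12]
share [-0.005 -0.013  0.043] [0.001 0.001 0.097]
```

>>> drive_tool([
  [0,0,-0.013,0.04,0,0,0.097],
  [0,0,-0.013,0.04,0,0,0.097],
  [0,0,-0.013,0.04,0,0,0.097],
  [0,0,-0.013,0.04,0,0,0.097],
])

```text
time: 31.9
tool_pos: [0.4268, 0.2727, 0.302]
ee_rot: [[0.979, -0.204, 0.0], [-0.204, -0.979, 0.0], [0.0, -0.0, -1.0]]
force: [-0.1, -0.2, -0.4]
gripper_width: 0.0879
finger_force: 0.0
```

Run:
```python
from h import *
st(); f=grab("wrist"); pickle.dump(f,open("w8.pkl","wb"));save(f,"w8.png")
```

```text
t 31.9 p [0.4268 0.2727 0.302 ] yaw -11.79 z [ 1.e-04  1.e-04 -1.e+00] F [-0.1 -0.2 -0.4] w 0.0879 ff 0.0 j6 [0.55 0.25 1.89 0.   1.   2.32]
```

View pics/w8.png

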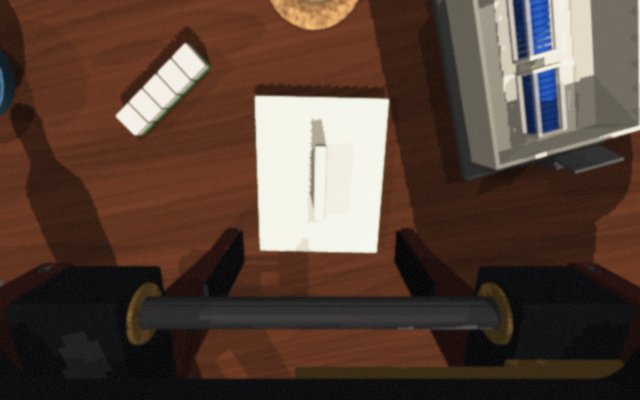

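The lid is at (320,174), nearly square to the image, with its rib running upright at about (320,182).

Run:
```python
from h import *
f=pickle.load(open("w8.pkl","rb"))
hsv=cv2.cvtColor(f["img"],cv2.COLOR_RGB2HSV).astype(int); h,s,v=hsv[...,0],hsv[...,1],hsv[...,2]
m=((s<70)&(v>140)).astype(np.uint8); m[:85]=0; m[262:]=0; m[:,:235]=0; m[:,400:]=0
c=max(cv2.findContours(m,0,1)[0],key=cv2.contourArea); print(cv2.approxPolyDP(c,5,True)[:,0].tolist())
W=ray(f,cv2.convexHull(c)[:,0]+0.0,.013)[:,:2]*1000; r=cv2.minAreaRect(W.astype(np.float32)); print(r)
P=ray(f,[(318.5,145),(326.5,145),(325,220),(315.5,220)],.040); print(P.mean(0),P.round(4)); e=P[0]+P[1]-P[2]-P[3]; print("rib",np.degrees(np.arctan2(e[1],e[0])),np.linalg.norm(e)/2)
a=r[2] if abs(r[2])<45 else r[2]-90; print(a); plan((r[0][0]/1000,r[0][1]/1000,.096),a)
```

```text
[[255, 96], [260, 249], [376, 252], [388, 99]]
((420.16265869140625, 273.9196472167969), (157.56431579589844, 196.9105224609375), 77.00067138671875)
[0.42079613 0.27180887 0.04      ] [[0.4651 0.2659 0.04  ]
 [0.4633 0.2571 0.04  ]
 [0.3762 0.2765 0.04  ]
 [0.3786 0.2877 0.04  ]]
rib -13.345957560989445 0.08922934992131473
-12.99932861328125
share [-0.027  0.001  0.824] [-0.   -0.    0.01]
```

>>> drive_tool([
  [0.4,-0.026,0.003,0.2,0,0,0.011],
  [0.4,-0.026,0.003,0.4,0,0,0.011],
  [0.4,-0.026,0.003,0.6,0,0,0.011],
  [0.4,-0.026,0.003,0.75,0,0,0.011],
  [0.4,-0.026,0.003,0.815,0,0,0.011],
  [0.4,-0.026,0.003,0.815,0,0,0.011],
  [0.4,-0.026,0.003,0.815,0,0,0.011],
])

```text
time: 32.83
tool_pos: [0.4211, 0.2739, 0.0994]
ee_rot: [[0.974, -0.229, 0.002], [-0.229, -0.974, 0.001], [0.002, -0.002, -1.0]]
force: [0.5, 0.3, -0.1]
gripper_width: 0.0526
finger_force: 0.0
```

>>> drive_tool([
  [1,0,0,0,0,0,0],
  [1,0,0,0,0,0,0],
  [1,0,0,0,0,0,0],
  [1,0,0,0,0,0,0],
  [1,0,0,0,0,0,0],
  [1,0,0,0,0,0,0],
  [1,0,0,0,0,0,0],
])

```text
time: 33.7
tool_pos: [0.4203, 0.2734, 0.0983]
ee_rot: [[0.974, -0.229, 0.0], [-0.229, -0.974, 0.0], [0.0, -0.0, -1.0]]
force: [-0.5, -0.1, 3.5]
gripper_width: 0.0137
finger_force: 30.0
```

>>> drive_tool([
  [1,0,0,-0.1,0,0,0],
  [1,0,0,-0.2,0,0,0],
  [1,0,0,-0.3,0,0,0],
  [1,0,0,-0.4,0,0,0],
  [1,0,0,-0.5,0,0,0],
  [1,0,0,-0.55,0,0,0],
  [1,0,0,-0.55,0,0,0],
])

```text
time: 34.58
tool_pos: [0.4204, 0.2735, 0.236]
ee_rot: [[0.973, -0.229, 0.001], [-0.229, -0.973, 0.001], [0.001, -0.001, -1.0]]
force: [-0.8, -0.3, -2.0]
gripper_width: 0.0139
finger_force: 30.0
```

Run:
```python
from h import *
st(); f=grab("wrist"); pickle.dump(f,open("w9.pkl","wb")); plan((.5024,.021,.235),4.4)
# refine tub from w6 rim corners
f=pickle.load(open("w6.pkl","rb")); g=cv2.cvtColor(f["img"],cv2.COLOR_RGB2HSV).astype(int)
m=((g[...,1]<60)&(g[...,2]>95)).astype(np.uint8); m[:,:248]=0; m[:,390:]=0; m[:131]=0; m[288:]=0
c=max(cv2.findContours(m,0,1)[0],key=cv2.contourArea); h=cv2.convexHull(c); print(cv2.approxPolyDP(h,5,True)[:,0].tolist())
r=cv2.minAreaRect((ray(f,h[:,0]+0.,.069)[:,:2]*1000).astype(np.float32)); print(r)
```

```text
t 34.58 p [0.4204 0.2735 0.236 ] yaw -13.23 z [ 9.e-04  6.e-04 -1.e+00] F [-0.8 -0.3 -2. ] w 0.0139 ff 30.0 j6 [0.55 0.34 1.95 0.   0.85 2.35]
share [0.551 0.907 0.001] [ 0.     0.    -0.147]
[[383, 135], [379, 282], [264, 283], [254, 139], [300, 131]]
((506.18475341796875, 21.58603286743164), (192.5999298095703, 149.43447875976562), 5.047962665557861)
```

Run:
```python
from h import *
def line(p,q,gray,f):  # refine corner via cornerSubPix
    pass
for n,q in [("w1",[(240,94),(367,83),(373,234),(259,242)]),("w6",[(254,139),(384,135),(379,282),(264,284)]),("w2",[(204,60),(411,103),(366,250),(189,217)]),("w4",None)]:
    if q is None: continue
    f=pickle.load(open(n+".pkl","rb")); im=f["img"]
    P=ray(f,q,.069)[:,:2]; e=[np.linalg.norm(P[i]-P[i-1]).round(3) for i in range(4)]
    r=cv2.minAreaRect((P*1000).astype(np.float32)); print(n,P.mean(0).round(4),e,np.round(r[0],1),np.round(r[1],1),round(r[2],2))
f=pickle.load(open("w2.pkl","rb")); save(f,"c2.png",(180,45,425,265),2.6)
```

```text
w1 [0.5024 0.021 ] [np.float64(0.183), np.float64(0.145), np.float64(0.184), np.float64(0.148)] [502.7  21.1] [183.9 148.5] 4.22
w6 [0.5033 0.0212] [np.float64(0.184), np.float64(0.146), np.float64(0.185), np.float64(0.148)] [503.4  21.6] [185.4 148. ] 5.47
w2 [0.5048 0.0239] [np.float64(0.149), np.float64(0.189), np.float64(0.151), np.float64(0.184)] [505.9  24.3] [189.5 150.6] 5.14
```

View pics/c2.png

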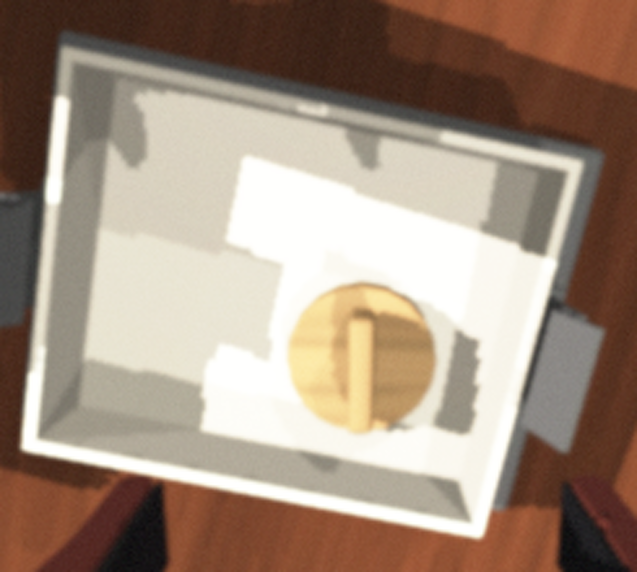

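The crop shows the true rim corners at (62,47), (585,155), (485,538) and (22,450). I'll recompute from those.

Run:
```python
from h import *
f=pickle.load(open("w2.pkl","rb")); P=ray(f,[(a/2.6+180,b/2.6+45) for a,b in [(62,47),(585,155),(485,538),(22,450)]],.069)[:,:2]
r=cv2.minAreaRect((P*1000).astype(np.float32)); print(P.mean(0).round(4),r,[np.linalg.norm(P[i]-P[i-1]).round(3) for i in range(4)])
A=lambda v:np.degrees(np.arctan2(v[1],v[0])); print(A(P[1]-P[0]),A(P[2]-P[3]))
plan((.503,.0215,.235),4.5)
```

```text
[0.5039 0.0218] ((503.42950439453125, 21.30876922607422), (185.7933807373047, 150.17233276367188), 5.481140613555908) [np.float64(0.148), np.float64(0.184), np.float64(0.15), np.float64(0.186)]
5.562346414101823 4.9066539193676215
share [0.553 0.905 0.001] [ 0.     0.    -0.148]
```

>>> drive_tool([
  [1,0.07,0.1,0,0,0,-0.03],
  [1,0.15,0.2,0,0,0,-0.06],
  [1,0.22,0.35,0,0,0,-0.09],
  [1,0.3,0.5,0,0,0,-0.12],
  [1,0.4,0.65,0,0,0,-0.15],
  [1,0.5,0.8,0,0,0,-0.15],
  [1,0.553,0.905,0,0,0,-0.15],
  [1,0.553,0.905,0,0,0,-0.15],
  [1,0.553,0.905,0,0,0,-0.15],
  [1,0.553,0.905,0,0,0,-0.15],
])

```text
time: 35.88
tool_pos: [0.5027, 0.0224, 0.2353]
ee_rot: [[0.996, 0.084, -0.001], [0.084, -0.996, 0.0], [-0.001, -0.0, -1.0]]
force: [0.7, -0.2, -1.7]
gripper_width: 0.0138
finger_force: 30.0
```

Run:
```python
from h import *
st(); f=grab("side"); pickle.dump(f,open("s9.pkl","wb")); g=grab("scene"); pickle.dump(g,open("sc9.pkl","wb"))
a=cv2.resize(f["img"][160:290,260:430],None,fx=2.3,fy=2.3); b=cv2.resize(g["img"][120:250,300:470],None,fx=2.3,fy=2.3)
cv2.imwrite("pics/m9.png",np.hstack([a,b])[:,:,::-1]); plan((.5032,.0215,.172),4.8)
```

```text
t 35.88 p [0.5027 0.0224 0.2353] yaw 4.84 z [-9.e-04  2.e-04 -1.e+00] F [ 0.7 -0.2 -1.7] w 0.0138 ff 30.0 j6 [0.02 0.34 1.95 0.   0.85 1.51]
share [0.001 0.004 0.254] [-0.  0.  0.]
```

View pics/m9.png

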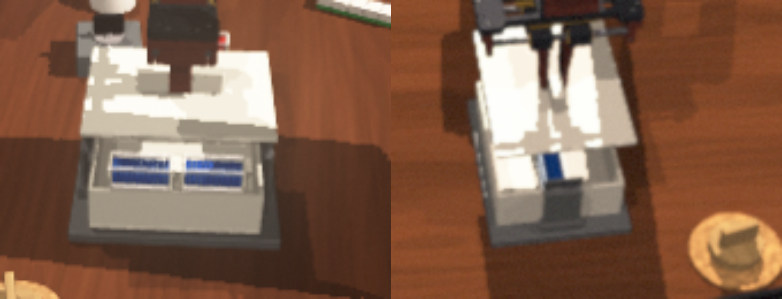

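The lid hangs level and square over the tub, and both sleeves and the disc are in place. Lowering it gently while watching the force.

>>> drive_tool([
  [1,0.002,0.004,0.06,0,0,0],
  [1,0.002,0.004,0.12,0,0,0],
  [1,0.002,0.004,0.18,0,0,0],
  [1,0.002,0.004,0.22,0,0,0],
  [1,0.002,0.004,0.24,0,0,0],
  [1,0.002,0.004,0.25,0,0,0],
  [1,0.002,0.004,0.255,0,0,0],
  [1,0.002,0.004,0.255,0,0,0],
])

```text
time: 36.98
tool_pos: [0.5045, 0.0205, 0.1726]
ee_rot: [[0.997, 0.083, 0.002], [0.083, -0.997, 0.0], [0.002, 0.0, -1.0]]
force: [-1.4, 0.5, 6.0]
gripper_width: 0.0139
finger_force: 30.0
```

Run:
```python
from h import *
st(); print(bot.get_obs()["wrist_torque"].round(2))
```

```text
t 36.98 p [0.5045 0.0205 0.1726] yaw 4.77 z [ 0.002  0.    -1.   ] F [-1.4  0.5  6. ] w 0.0139 ff 30.0 j6 [ 0.02  0.45  1.98 -0.    0.71  1.5 ]
[0.03 0.02 0.01]
```

>>> drive_tool([
  [1,0,0,0.01,0,0,0],
  [1,0,0,0.02,0,0,0],
  [1,0,0,0.03,0,0,0],
  [1,0,0,0.03,0,0,0],
])

```text
time: 37.48
tool_pos: [0.5028, 0.0204, 0.1642]
ee_rot: [[0.997, 0.083, -0.002], [0.083, -0.997, -0.0], [-0.002, -0.0, -1.0]]
force: [-4.1, -1.3, 3.1]
gripper_width: 0.0137
finger_force: 30.0
```

Run:
```python
from h import *
st(); print(bot.get_obs()["wrist_torque"].round(2))
```

```text
t 37.48 p [0.5028 0.0204 0.1642] yaw 4.77 z [-2.2e-03 -1.0e-04 -1.0e+00] F [-4.1 -1.3  3.1] w 0.0137 ff 30.0 j6 [ 0.02  0.46  1.98 -0.    0.7   1.5 ]
[-0.08  0.44 -0.02]
```

>>> drive_tool([
  [1,0,0,0.01,0,0,0],
  [1,0,0,0.02,0,0,0],
  [1,0,0,0.02,0,0,0],
  [1,0,0,0.02,0,0,0],
])

```text
time: 37.98
tool_pos: [0.5038, 0.0205, 0.1594]
ee_rot: [[0.997, 0.083, 0.0], [0.083, -0.997, 0.0], [0.0, 0.0, -1.0]]
force: [-1.5, 0.1, 0.2]
gripper_width: 0.0137
finger_force: 30.0
```

Run:
```python
from h import *
st(); print(bot.get_obs()["wrist_torque"].round(2))
```

```text
t 37.98 p [0.5038 0.0205 0.1594] yaw 4.78 z [ 0.  0. -1.] F [-1.5  0.1  0.2] w 0.0137 ff 30.0 j6 [0.02 0.47 1.98 0.   0.69 1.5 ]
[ 0.    0.47 -0.03]
```

>>> drive_tool([
  [1,0,0,0.006,0,0,0],
  [1,0,0,0.012,0,0,0],
  [1,0,0,0.012,0,0,0],
])

```text
time: 38.35
tool_pos: [0.5041, 0.0206, 0.1588]
ee_rot: [[0.997, 0.083, 0.001], [0.083, -0.997, 0.0], [0.001, 0.0, -1.0]]
force: [-9.5, 0.1, 30.1]
gripper_width: 0.014
finger_force: 30.0
```

Run:
```python
from h import *
st(); print(bot.get_obs()["wrist_torque"].round(2))
```

```text
t 38.35 p [0.5041 0.0206 0.1588] yaw 4.78 z [ 0.0013  0.     -1.    ] F [-9.5  0.1 30.1] w 0.014 ff 30.0 j6 [0.02 0.48 1.98 0.   0.68 1.5 ]
[-0.05  1.59  0.01]
```

Hard stop at TCP 0.159, the height expected for fully on. Backing off, opening, and moving toward the key.

>>> drive_tool([
  [1,0,0,-0.012,0,0,0],
  [0.6,0,0,-0.012,0,0,0],
  [0.6,0,0,-0.012,0,0,0],
  [0.5,0,0,-0.012,0,0,0],
  [0.5,0,0,-0.1,0,0,0],
  [0.5,0,0,-0.3,0,0,0],
  [0.5,0,0,-0.5,0,0,0],
  [0.5,0,0,-0.6,0,0,0],
  [0.5,0,0,-0.6,0,0,0],
])

```text
time: 39.48
tool_pos: [0.5046, 0.0206, 0.3081]
ee_rot: [[0.997, 0.083, 0.004], [0.083, -0.997, 0.0], [0.004, 0.0, -1.0]]
force: [-0.2, -0.5, 0.4]
gripper_width: 0.0437
finger_force: 0.0
```

Run:
```python
from h import *
st()
ks=[grab("scene"),grab("side"),grab("wrist")]; pickle.dump(ks,open("k.pkl","wb"))
f,g,w=ks
R=lambda i:cv2.resize(i,(390,290),interpolation=cv2.INTER_CUBIC)
print(w["img"].shape)
cv2.imwrite("pics/m10.png",np.vstack([np.hstack([R(f["img"][130:240,310:458]),R(g["img"][165:295,250:425])]),np.hstack([R(w["img"][90:300,180:460]),R(w["img"][60:210,440:640])])])[:,:,::-1])
```

```text
t 39.48 p [0.5046 0.0206 0.3081] yaw 4.78 z [ 4.2e-03  1.0e-04 -1.0e+00] F [-0.2 -0.5  0.4] w 0.0437 ff 0.0 j6 [0.02 0.24 1.89 0.   1.01 1.5 ]
(400, 640, 3)
```

View pics/m10.png

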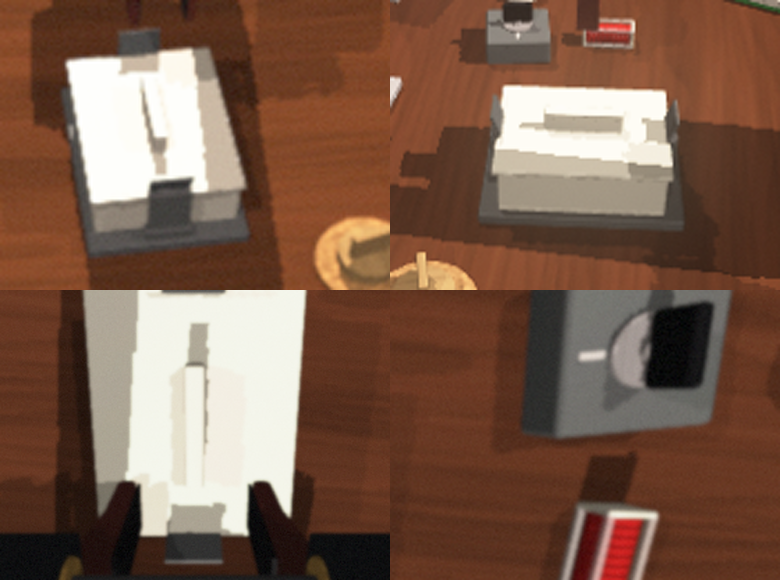

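The lid is seated with both clips upright over its edges. Now the key: measuring it from existing views.

Run:
```python
from h import *
w=pickle.load(open("k.pkl","rb"))[2]
for n,f,box in [("w_k",w,(500,60,640,140)),("w1",pickle.load(open("w1.pkl","rb")),(470,10,575,115)),("w6",pickle.load(open("w6.pkl","rb")),(480,80,595,175)),("w5",pickle.load(open("w5.pkl","rb")),(95,170,220,262))]:
    v=f["img"].max(2); m=np.zeros(v.shape,np.uint8); x0,y0,x1,y1=box; m[y0:y1,x0:x1]=(v[y0:y1,x0:x1]<45)
    c=max(cv2.findContours(m,0,1)[0],key=cv2.contourArea); q=cv2.approxPolyDP(c,2.5,True)[:,0]; print(n,cv2.contourArea(c),q.tolist()); print(ray(f,q,.074)[:,:2].round(3).tolist())
    hs=cv2.cvtColor(f["img"],cv2.COLOR_RGB2HSV).astype(int); b=np.zeros(v.shape,np.uint8); b[y0:y1,x0:x1]=((hs[...,1]<60)&(v>85))[y0:y1,x0:x1]
    c=max(cv2.findContours(b,0,1)[0],key=cv2.contourArea); r=cv2.minAreaRect((ray(f,c[:,0]+0.,.038)[:,:2]*1000).astype(np.float32)); print("boxtop",np.round(r[0],1),np.round(r[1],1),round(r[2],1))
plan((.60,-.24,.30),4.8)
```

```text
w_k 1144.5 [[604, 67], [577, 70], [572, 109], [599, 107]]
[[0.641, -0.24], [0.636, -0.215], [0.601, -0.222], [0.605, -0.248]]
boxtop [ 617.1 -242.1] [79.5 87.8] 10.1
w1 770.0 [[552, 42], [531, 47], [532, 82], [551, 77]]
[[0.64, -0.241], [0.635, -0.219], [0.6, -0.227], [0.605, -0.247]]
boxtop [ 620.8 -241.5] [87.5 87.9] 10.2
w6 761.5 [[548, 113], [545, 146], [565, 148], [570, 114]]
[[0.639, -0.217], [0.604, -0.223], [0.604, -0.246], [0.64, -0.241]]
boxtop [ 621.3 -241.3] [87.2 88.1] 10.3
w5 754.5 [[111, 242], [113, 246], [147, 258], [163, 247], [161, 243], [129, 231]]
[[0.64, -0.244], [0.637, -0.241], [0.605, -0.247], [0.598, -0.265], [0.601, -0.268], [0.63, -0.263]]
boxtop [ 618.5 -251.5] [103.1  91.2] 16.6
share [0.3   1.071 0.019] [-0.     0.001 -0.   ]
```

>>> drive_tool([
  [0.5,0.37,0.95,0.1,0,0,-0.044],
  [0.5,0.37,0.95,0.1,0,0,-0.044],
  [0.5,0.37,0.95,0.1,0,0,-0.044],
  [0.5,0.37,0.95,0.1,0,0,-0.044],
  [0.5,0.37,0.95,0.1,0,0,-0.044],
  [0.5,0.37,0.95,0.1,0,0,-0.044],
  [0.5,0.37,0.95,0.1,0,0,-0.044],
])

```text
time: 40.5
tool_pos: [0.6149, -0.2069, 0.2808]
ee_rot: [[0.984, 0.176, -0.002], [0.176, -0.984, 0.001], [-0.001, -0.001, -1.0]]
force: [0.4, -0.2, -0.1]
gripper_width: 0.0441
finger_force: 0.0
```

Run:
```python
from h import *
st(); f=grab("wrist"); v=f["img"].max(2)
m=np.zeros(v.shape,np.uint8); m[100:255,245:395]=(v[100:255,245:395]<45)
for c in cv2.findContours(m,0,1)[0]:
    if cv2.contourArea(c)<80: continue
    q=cv2.approxPolyDP(c,2.5,True)[:,0]; P=ray(f,q,.074)[:,:2]; print(q.tolist(),P.round(4).tolist())
    r=cv2.minAreaRect((ray(f,c[:,0]+0.,.074)[:,:2]*1000).astype(np.float32)); print(r)
plan((.6215,-.243,.125),10)
```

```text
t 40.5 p [ 0.6149 -0.2069  0.2808] yaw 10.12 z [-1.6e-03  9.0e-04 -1.0e+00] F [ 0.4 -0.2 -0.1] w 0.0441 ff 0.0 j6 [-0.34  0.48  1.59  0.    1.07  1.05]
[[279, 232], [270, 254], [280, 254]] [[0.5649, -0.1735], [0.5388, -0.1677], [0.5406, -0.178]]
((551.9057006835938, -171.1029052734375), (24.976329803466797, 10.41667366027832), 8.105499267578125)
[[359, 231], [358, 254], [368, 254]] [[0.5803, -0.2536], [0.555, -0.258], [0.5568, -0.2682]]
((568.4468383789062, -260.4051513671875), (26.054428100585938, 10.411011695861816), 12.13782024383545)
[[355, 165], [352, 202], [358, 207], [360, 170]] [[0.6459, -0.2355], [0.6092, -0.2402], [0.6052, -0.2472], [0.642, -0.2412]]
((625.4647827148438, -240.7957000732422), (42.278324127197266, 7.761524200439453), 11.830849647521973)
share [0.    0.147 0.625] [-0.     0.     0.001]
```

>>> drive_tool([
  [0.5,0.009,0.144,0.1,0,0,-0.003],
  [0.5,0.009,0.144,0.2,0,0,-0.003],
  [0.5,0.009,0.144,0.35,0,0,-0.003],
  [0.5,0.009,0.144,0.5,0,0,-0.003],
  [0.5,0.009,0.144,0.615,0,0,-0.003],
  [0.5,0.009,0.144,0.615,0,0,-0.003],
  [0.5,0.009,0.144,0.615,0,0,-0.003],
])

```text
time: 41.42
tool_pos: [0.6248, -0.243, 0.1291]
ee_rot: [[0.983, 0.182, 0.001], [0.182, -0.983, -0.001], [0.001, 0.001, -1.0]]
force: [0.5, -0.3, 0.2]
gripper_width: 0.0437
finger_force: 0.0
```

>>> drive_tool([
  [1,0,0,0,0,0,0],
  [1,0,0,0,0,0,0],
  [1,0,0,0,0,0,0],
  [1,0,0,0,0,0,0],
  [1,0,0,0,0,0,0],
  [1,0,0,0,0,0,0],
])

```text
time: 42.18
tool_pos: [0.6242, -0.2434, 0.128]
ee_rot: [[0.984, 0.181, 0.0], [0.181, -0.984, 0.0], [0.0, -0.0, -1.0]]
force: [-1.1, 2.1, 4.2]
gripper_width: 0.0093
finger_force: 30.0
```

Run:
```python
from h import *
st(); print(bot.get_obs()["wrist_torque"].round(2))
```

```text
t 42.17 p [ 0.6242 -0.2434  0.128 ] yaw 10.41 z [ 1.e-04  1.e-04 -1.e+00] F [-1.1  2.1  4.2] w 0.0093 ff 30.0 j6 [-0.39  0.7   1.61  0.    0.83  1.  ]
[ 0.31  0.16 -0.02]
```

>>> drive_tool([
  [1,0,0,0,0,0,0.07],
  [1,0,0,0,0,0,0.14],
  [1,0,0,0,0,0,0.21],
  [1,0,0,0,0,0,0.28],
  [1,0,0,0,0,0,0.35],
  [1,0,0,0,0,0,0.42],
  [1,0,0,0,0,0,0.42],
])

```text
time: 43.05
tool_pos: [0.6238, -0.2447, 0.128]
ee_rot: [[0.765, -0.643, -0.0], [-0.643, -0.765, -0.002], [0.001, 0.002, -1.0]]
force: [-2.7, -3.9, 4.7]
gripper_width: 0.0088
finger_force: 30.0
```

Run:
```python
from h import *
st(); print(bot.get_obs()["wrist_torque"].round(2))
```

```text
t 43.05 p [ 0.6238 -0.2447  0.128 ] yaw -40.05 z [-4.0e-04 -1.7e-03 -1.0e+00] F [-2.7 -3.9  4.7] w 0.0088 ff 30.0 j6 [-0.39  0.7   1.61 -0.    0.83  1.88]
[-0.76  0.54  0.07]
```

>>> drive_tool([
  [1,0,0,0,0,0,0.06],
  [1,0,0,0,0,0,0.12],
  [1,0,0,0,0,0,0.165],
  [1,0,0,0,0,0,0.188],
  [1,0,0,0,0,0,0.188],
  [1,0,0,0,0,0,0.188],
])

```text
time: 43.8
tool_pos: [0.6234, -0.2451, 0.128]
ee_rot: [[0.462, -0.887, -0.001], [-0.887, -0.462, -0.002], [0.001, 0.002, -1.0]]
force: [-5.3, -6.1, 5.1]
gripper_width: 0.009
finger_force: 30.0
```

Run:
```python
from h import *
st(); print(bot.get_obs()["wrist_torque"].round(2))
```

```text
t 43.8 p [ 0.6234 -0.2451  0.128 ] yaw -62.47 z [-0.0013 -0.0023 -1.    ] F [-5.3 -6.1  5.1] w 0.009 ff 30.0 j6 [-0.39  0.7   1.61 -0.    0.83  2.27]
[-1.07  0.84  0.36]
```

At the stop: turned 73°, stop torque 0.36 N m. Holding, then releasing and rising.

>>> drive_tool([
  [1,0,0,0,0,0,0],
  [1,0,0,0,0,0,0],
  [1,0,0,0,0,0,0],
  [1,0,0,0,0,0,0],
  [1,0,0,0,0,0,0],
  [1,0,0,0,0,0,0],
])

```text
time: 44.55
tool_pos: [0.6233, -0.2451, 0.1279]
ee_rot: [[0.462, -0.887, -0.001], [-0.887, -0.462, -0.002], [0.001, 0.002, -1.0]]
force: [-5.4, -6.4, 5.3]
gripper_width: 0.0087
finger_force: 30.0
```

>>> drive_tool([
  [0,0,0,0,0,0,0],
  [0,0,0,0,0,0,0],
  [0,0,0,0,0,0,0],
  [0,0,0,0,0,0,0],
  [0,0,0,0,0,0,0],
  [0,0,0,-0.1,0,0,0],
  [0,0,0,-0.3,0,0,0],
  [0,0,0,-0.5,0,0,0],
  [0,0,0,-0.7,0,0,0],
  [0,0,0,-0.7,0,0,0],
])

```text
time: 45.8
tool_pos: [0.6259, -0.2438, 0.3076]
ee_rot: [[0.461, -0.887, 0.008], [-0.887, -0.461, -0.003], [0.006, -0.005, -1.0]]
force: [-0.3, 0.1, -0.2]
gripper_width: 0.0878
finger_force: 0.0
```

Run:
```python
from h import *
st(); f,g,w=grab("scene"),grab("side"),grab("wrist")
R=lambda i:cv2.resize(i,(390,290),interpolation=cv2.INTER_CUBIC)
cv2.imwrite("pics/fin.png",np.vstack([np.hstack([R(f["img"][110:300,150:490]),R(g["img"][110:330,180:440])]),np.hstack([R(w["img"][0:260,120:520]),R(f["img"][130:250,310:480])])])[:,:,::-1])
```

```text
t 45.8 p [ 0.6259 -0.2438  0.3076] yaw -62.53 z [ 0.0076 -0.0028 -1.    ] F [-0.3  0.1 -0.2] w 0.0878 ff 0.0 j6 [-0.39  0.48  1.52  0.    1.13  2.27]
```

View pics/fin.png

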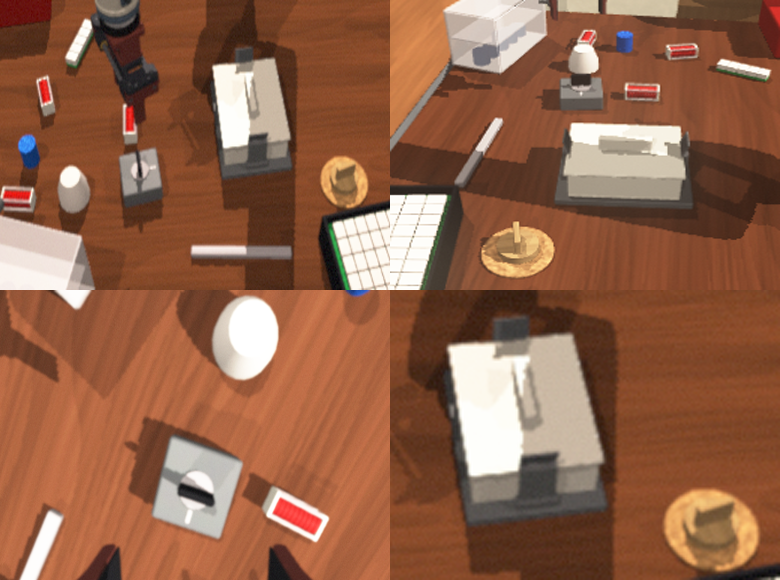

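The key is back at rest at (197,493), perpendicular to its tick. The lid is clipped, the disc is centred on the coaster, and the cup, chips and bar are untouched. Handing the job in.

```bash
python3 -c "
from station import bot
print(bot.close_job())"
```

```text
the job is handed in; nothing more can be done
None
```

The job is handed in at about 46 s of robot time, with no verdict returned: the disc is flat on the coaster (re-centred after a knock), both blue sleeves are in the tub, the lid is clipped at both ends, and the key was held at its stop 0.75 s and sprang back.

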